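Gauge the air mount and correct its pressure

ROBOT

A 7-joint arm with a two-finger parallel gripper is mounted at the origin on the work surface; the furniture and walls round the work are solid. World frame = base frame: x ahead of the robot, y to its left, z up, the work surface at z = 0. Lengths are in m, angles in rad, forces in N, time in s.
With the tool pointing down it reaches from about 0.425 to 0.875 m from the base axis. Payload 8.4 kg.
Tool frame: the origin (TCP) lies between the finger pads; the fingertips stand robot.tips_ahead ahead of it and the grasp point (between the pads) lies 5 mm behind it (robot.tips_ahead is the distance from the TCP to the fingertips, in m); z points along the fingers, y is the line along which they close (so a half turn about z gives the same grasp; the last joint's range is limited). The gripper opens to 87 mm and grips with 3 to 60 N. Pads are 19 mm wide; open, the fingers measure 117 mm over their backs; the gripper's body (75 mm by 190 mm) begins 51 mm behind the grasp point.
Start: joints at [1.028, 0.333, 0.04, 1.465, -0.013, 1.343, -0.059], TCP at [0.279, -0.587, 0.237] pointing down, gripper open.
Joint ranges: [-2.58, 2.58], [-0.38, 2.09], [-1.3, 1.39], [0.25, 2.4], [-1.5, 4.64], [0.08, 2.09], [-2.65, 2.65]. Speed limits (rad/s): [2.22, 2.22, 2.79, 2.79, 3.14, 3.14, 3.14].

INTERFACE

Orientations are given as a unit quaternion [w, x, y, z].
In Python, from rig import robot, imaging gives the robot as it stands.
- The arm moves only by the tool play_rows, never from a script. Its argument "rows" is a list of rows, each an object of numbers: "dx", "dy", "dz": the shift along the tool's x, y, z in m; "twist": the turn about the tool's z in degrees; "gripper": the closure, from 0 (fully open) to 1 (shut). A call has 1 to 12 rows; each row shifts and turns the commanded pose from where the row before left it, along the tool's axes as they then stand; what a row does not reach is not made up. A row lasts 1/10 s, in which the tool goes at most 50 mm and 8.59 degrees, less where a joint would pass 70% of its speed; a pose out of reach is approached as far as the arm can. A call is refused whole if a number of a shift passes 0.05 or a number of a turn 8.59, either way. A call with a gripper value outside its range is refused whole. The fingers move at their own pace and stop on an object; the grip force is fixed at half the most. Time passes only in rows, so rows that do not move let the fingers close. It gives the time, the measured TCP pose, the force, the opening and the grip force at its end, in the units of the state.
- robot.get_state(): the state, without advancing time (a new reading comes with each control period).
- imaging.snapshot(name): name is "scene" or "top" or "wrist"; returns (picture, depth): 384x512x3 uint8, red, green, blue; 384x512 float32, m along the optical axis (not along the pixel's ray), 0 where there is no reading.
- imaging.calibration(name): a dict with "mtx" (3x3 intrinsics, pixels), "R" (3x3) and "t" (3): a world point X has camera coordinates R X + t. Camera axes: x right, y down, z forward; pixel columns grow to the right and rows downward; lengths in m; the calibration is good to about 2 mm. A picture is of the moment at which its call begins: read the wrist's pose just before it. calibration takes no time and is no camera call; for the wrist camera it gives the pose at the moment of the call.
- robot.job_done(): hands the job in; it is judged then, once.
The state is a dict: "clock": time; "joint_positions": joint angles; "qd": joint speeds; "tau": joint torques, N m; "position": TCP position; "tool_rot": TCP orientation; "wrist_force": force on the tool from outside, world axes, zero at the start; "torque": the same for the moment, N m; "grip_width": finger opening in m; "grip_force": force on a finger pad.
Only numpy, scipy, OpenCV 4.12 (cv2) and the standard library are available. Lean on these libraries where they do the work, as an engineer would, in place of code of your own. Each camera call takes 0.05 s, during which the arm holds its last target. There are 200 camera calls.

TASK

Check the pressure of the air mount: take the stick gauge from its grey stand, press its sprung brass chuck squarely onto the mount's leaning valve until it is firmly seated, and hold it there for a second without forcing it, so that the pressure pushes the gauge's rod out. Stand the gauge back upright in its stand with the rod left out and let go. Then, if only yellow shows on the rod, press the yellow pedal down to its stop, hold it a second and let it rise; if blue shows below the yellow, do that with the blue pedal instead (either will do if the change of colour is within 2 mm of the barrel's end); leave the other pedal and everything else alone.

Things in the scene. Friction and masses are not known exactly. Their poses are not given: they have to be found in the camera images.
- gauge_mid (a point): centre of the loose stick gauge, half-way up: aluminium barrel 28 mm thick, 117 mm from the brass chuck's rim (58.5 mm below) to the black top collar (58.5 mm above), 0.19 kg. z points along the gauge, away from the chuck. Dark-ringed grip zone: 5 mm below to 53 mm above this point. Leave 30 mm free above the collar between the fingers for the rod.
- chuck_rim (a point): centre of the rim of the gauge's brass chuck (24 mm outside, 15 mm bore), its lower end; moves with the chuck. z up along the gauge. In the bore, 12 mm from the rim, is the foot of the rod.
- gauge_chuck (a joint): how far the sprung chuck is pushed into the barrel, m: 0 out, 0.008 at its stop. Its spring needs 3 N to start and about 10 N at the stop. Firmly seated is more than half its travel, 0.004.
- gauge_rod (a joint): how far the rod has come out of the barrel's top, m: 0 at first, its head 3 mm above the collar. 8 mm thick: its first 15 mm are yellow, what follows is blue, so blue shows from 0.015. It moves with 6.6 N of friction and stays where the pressure has pushed it: 0.004 to 0.026 once the chuck is firmly seated.
- air_mount: the air mount, fixed: black, ribbed, round, 112 mm across with an aluminium top 52 mm high; origin at the centre of its underside; its -x side is where the valve leans out, roughly toward the robot. Pressing the gauge on takes about 7 N for pin and rod and 3 to 10 N more for the chuck; 40 N or more on the valve is too much.
- valve_seat (a point): centre of the top of the valve's brass flange (30 mm across), 88 mm above the table. z points out along the stem, 35 degrees from vertical. On this axis a steel pin 5 mm thick stands 30 mm out; it enters the chuck's bore and the chuck's rim lands on the flange. The pin meets the rod's foot; the hidden pressure then pushes the rod out while the pin sinks by what is left.
- valve (a joint): how far the sprung stem has given way into the mount along its axis, m: 0 at rest, 0.010 at its stop. It gives by an amount that depends on the hidden pressure, so the seated gauge lies up to 10 mm deeper than the flange stood at rest.
- stand_floor (a point): centre of the floor of the round hole (35 mm wide, 40 mm deep, with a chamfer) in the fixed grey gauge stand, 75 x 75 mm and 48 mm high; the floor is 8 mm above the table. The gauge stands in it on its chuck at first and belongs there at the end.
- yellow_pad (a point): press point on the yellow pedal, 18 mm from its free end, in the middle of its width (52 mm). The pedal rises toward the robot from a hinge 80 mm further away, on a fixed dark base 120 x 64 mm; x points to the hinge, z is square to its face. About 47 mm above the table at rest, 22 mm lower at the stop.
- yellow_pedal (a joint): angle of the yellow pedal, rad: 0 up, 0.28 at its stop (more than 0.255 counts as down); springs back. About 5 N at the press point starts it, 9 N takes it to the stop.
- blue_pad (a point): press point on the blue pedal, which is like the yellow one; the two may stand in either order.
- blue_pedal (a joint): angle of the blue pedal, as for the yellow one.
- vial: blue-capped white vial, 22 x 60 mm, origin at its underside; bystander
- lens_can: objective can with ribbed cream lid, 37 x 58 mm, origin at its underside; bystander
- filter_cube: black filter cube with an orange window, 33 mm, origin at its underside; bystander
Mind the look-alikes: they are no part of the job. Of the things that look like the part that bears gauge_mid, the smallest one is meant.

How it is judged:
By the outcome, as a careful person would: the job done as asked, in the order asked, and still so for the second after the job is handed in, with the robot touching nothing.
It also fails if it takes over 61 s, if anything falls off the work surface, if the arm or the gripper's body presses on something with over 40 N, if the wrist force passes 120 N, or if a joint passes its speed limit or range.

## Working session

There is one attempt and no reset: what is moved stays moved. The work goes in short steps, Python scripts to look and compute and a tool call to move; the robot and the scene stay as the last step left them, time stands still between calls to the robot, and variables do not carry over. Pictures are saved under pics/ and viewed, at most 10 in all, crops included, and the job is handed in when it is done.

Besides the shell and the picture viewer there is one more tool, called after "Request:" in YAML: its name, and indented under it one key for each argument. play_rows: Moves the arm, as the interface text tells. Its arguments: {"type":"object","properties":{"rows":{"type":"array","items":{"type":"object","properties":{"dx":{"type":"number"},"dy":{"type":"number"},"dz":{"type":"number"},"twist":{"type":"number"},"gripper":{"type":"number"}}}}},"required":["rows"]}

```bash
mkdir -p pics; ls; python3 - <<'E'
from rig import robot, imaging
import cv2,numpy as np
s=robot.get_state(); print(s, robot.tips_ahead)
for n in("scene","top"):
    p,d=imaging.snapshot(n); c=imaging.calibration(n); np.savez(f'pics/{n}.npz',p=p,d=d,**c)
    print(n,c)
    cv2.imwrite(f'pics/{n}.png',cv2.resize(p[:,:,::-1],(800,600),interpolation=cv2.INTER_CUBIC))
E
```

```text
pics
{'clock': 0.0, 'joint_positions': array([ 1.02779876,  0.33389457,  0.03989251,  1.46627546, -0.01340724,
        1.34329252, -0.05854228]), 'qd': array([ 0.00026575,  0.00131877, -0.00196326,  0.00078301,  0.00115942,
       -0.00057428,  0.00127194]), 'tau': array([-5.32430495e-04, -6.56366158e+01,  1.33507926e+00, -4.03796124e+01,
       -5.97143476e-02,  4.51388571e-02,  1.58450275e-04]), 'position': array([ 0.27886656, -0.5866454 ,  0.23566802]), 'tool_rot': array([-7.68583197e-04,  9.75489684e-01,  2.20043707e-01, -2.28521613e-04]), 'wrist_force': array([ 0.23313919, -1.04346353, -0.38904972]), 'torque': array([-0.05151373,  0.00752153,  0.06307102]), 'grip_force': 0.0, 'grip_width': 0.08682354420931178} 0.014
scene {'mtx': array([[391.57070242,   0.        , 264.17592864],
       [  0.        , 391.57070242, 187.70211073],
       [  0.        ,   0.        ,   1.        ]]), 'R': array([[-0.72626957, -0.68715235, -0.01881917],
       [-0.39106438,  0.43553159, -0.81079028],
       [ 0.56533279, -0.5814928 , -0.58503415]]), 't': array([0.41897123, 0.24397289, 0.81389292])}
top {'mtx': array([[347.94957633,   0.        , 255.95942161],
       [  0.        , 347.94957633, 193.00662555],
       [  0.        ,   0.        ,   1.        ]]), 'R': array([[ 2.10290005e-02, -9.99778585e-01,  7.49742083e-04],
       [-9.86897533e-01, -2.08780440e-02, -1.59991769e-01],
       [ 1.59971997e-01,  2.62454838e-03, -9.87118064e-01]]), 't': array([0.03345018, 0.56829904, 0.88390965])}
```

View pics/scene.png

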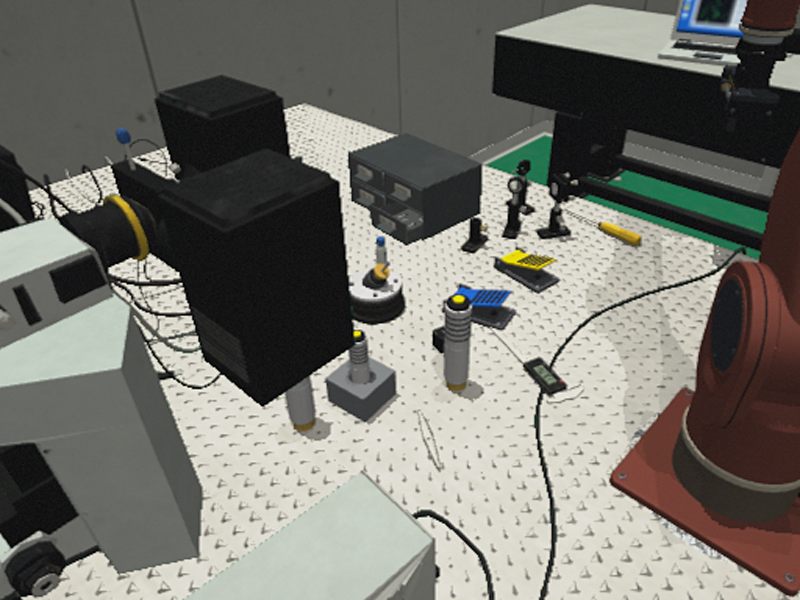

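View pics/top.png

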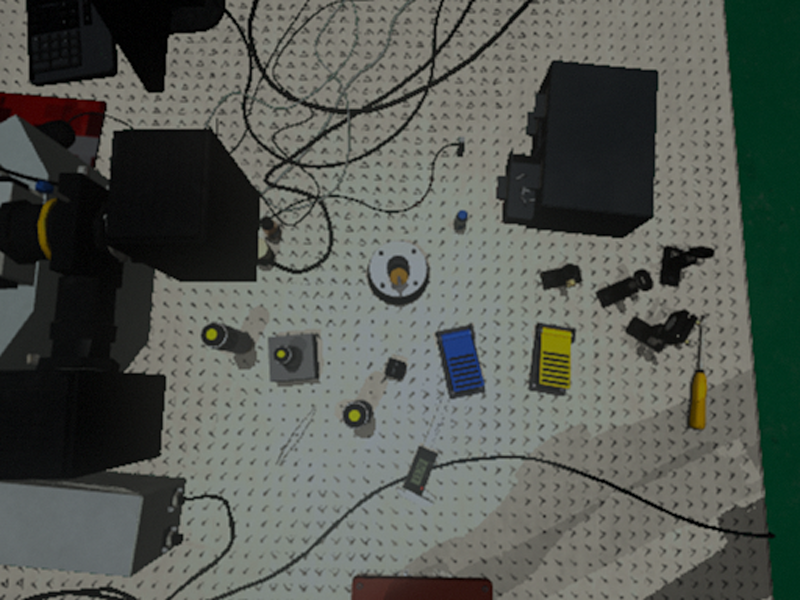

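```bash
cat > h.py <<'E'
import numpy as np,cv2
from rig import robot, imaging
def cloud(p,d,c):
    v,u=np.mgrid[:d.shape[0],:d.shape[1]]
    k=c['mtx']; X=np.stack([(u-k[0,2])/k[0,0]*d,(v-k[1,2])/k[1,1]*d,d],-1)
    W=(X-c['t'])@c['R']; W[d==0]=np.nan
    return W
def load(n):
    z=np.load(f'pics/{n}.npz'); return z['p'],z['d'],z
def proj(X,c):
    q=np.asarray(X)@c['R'].T+c['t']; q=q@c['mtx'].T; return q[...,:2]/q[...,2:]
E
python3 - <<'E'
from h import *
p,d,c=load('top'); W=cloud(p,d,c)
def at(u,v): return np.round(W[int(v*.64),int(u*.64)],4)
for n,u,v in [('standgauge',283,354),('lookL',212,335),('lookR',353,414),('standtop',308,345),('mounttop',415,260),('flange',399,272),('tip',400,290),('blue',468,385),('yellow',557,382),('cube',396,368),('boxlow',80,430),('boxhi',170,200),('cab',600,150),('vial',461,216),('vial?',264,228)]: print(n,at(u,v))
def region(x0,x1,y0,y1,z0,z1):
    return (W[...,0]>x0)&(W[...,0]<x1)&(W[...,1]>y0)&(W[...,1]<y1)&(W[...,2]>z0)&(W[...,2]<z1)
x,y,z=at(308,345)
m=region(x-.08,x+.08,y-.08,y+.08,.042,.054); P=W[m]; print('stand',len(P),cv2.minAreaRect(P[:,:2].astype(np.float32)))
x,y,z=at(415,260)
m=region(x-.1,x+.1,y-.1,y+.1,.045,.058); P=W[m]; print('mount',len(P),P.min(0),P.max(0),cv2.minEnclosingCircle(P[:,:2].astype(np.float32)))
m=region(x-.1,x+.1,y-.1,y+.1,.065,.2)
for v,u in np.argwhere(m)[::3]: print(u,v,np.round(W[v,u]*1e3).astype(int),p[v,u],end=';')
ims=[]
cr=p[150:280,120:380]; cv2.imwrite('pics/topc.png',cv2.resize(cr[:,:,::-1],(800,400),interpolation=cv2.INTER_CUBIC))
E
```

```text
standgauge [0.4703 0.2229 0.1284]
lookL [0.4933 0.3223 0.1653]
lookR [0.3849 0.1112 0.1662]
standtop [0.4921 0.1995 0.0452]
mounttop [0.6409 0.0226 0.0503]
flange [0.6091 0.0488 0.0923]
tip [0.5884 0.0458 0.0503]
blue [ 0.4298 -0.0693  0.0491]
yellow [ 0.4381 -0.2179  0.0478]
cube [0.4564 0.051  0.0309]
boxlow [0.3751 0.3444 0.4366]
boxhi [0.597  0.2724 0.4545]
cab [ 0.8137 -0.2776  0.1231]
vial [ 0.718  -0.0569  0.0593]
vial? [0.6894 0.2833 0.0651]
stand 635 ((0.4684014916419983, 0.22833172976970673), (0.07491585612297058, 0.07510440051555634), 6.52009391784668)
mount 862 [ 0.57464654 -0.0654269   0.04507878] [0.72768822 0.10053383 0.05787689] ((0.6589746475219727, 0.012941908091306686), 0.10226409137248993)
254 165 [639  52  68] [42 43 43];253 166 [635  55  71] [41 43 42];256 166 [636  47  67] [40 42 42];251 167 [632  60  72] [41 43 42];254 167 [631  52  77] [46 48 48];257 167 [632  44  73] [44 47 46];250 168 [629  62  73] [41 42 41];253 168 [628  54  78] [44 45 45];256 168 [628  47  77] [43 45 44];259 168 [631  39  68] [42 43 42];251 169 [625  60  78] [41 43 40];254 169 [625  52  
[... 1103 characters left out ...]
  89  41];248 177 [606  67  67] [120 123 123];251 177 [603  59  84] [117  90  42];254 177 [602  51  87] [90 79 63];257 177 [603  44  85] [113  88  40];260 177 [603  36  87] [93 75 39];251 178 [600  59  86] [116  89  39];254 178 [598  51  96] [88 76 59];257 178 [600  43  85] [104  82  38];260 178 [601  36  82] [109  94  63];251 179 [598  59  84] [116  89  38];254 179 [594  51 101] [86 76 62];257 179 [598  43  83] [89 70 38];250 180 [596  61  80] [100  95  83];253 180 [596  54  81] [109  86  38];256 180 [595  46  83] [74 70 61];259 180 [596  38  80] [94 81 54];253 181 [593  54  81] [102  82  43];256 181 [593  46  80] [80 77 70];252 182 [590  56  81] [72 71 66];255 182 [584  48 112] [77 76 75];
```

View pics/topc.png

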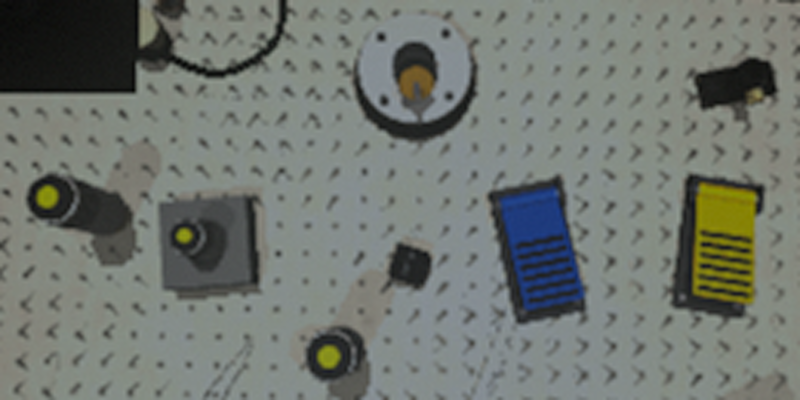

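```bash
python3 - <<'E'
from h import *
p,d,c=load('top'); W=cloud(p,d,c); p2,d2,c2=load('scene'); W2=cloud(p2,d2,c2)
def st(n,P): print(n,len(P),np.round(np.nanpercentile(P,[0,1,5,50,95,99,100],axis=0),3).tolist())
for nm,V in(('top',W),('scene',W2)):
    P=V.reshape(-1,3); P=P[np.isfinite(P[:,0])]
    for bn,b in(('low',(.25,.47,.2,.5)),('hi',(.48,.8,.2,.6))):
        m=(P[:,0]>b[0])&(P[:,0]<b[1])&(P[:,1]>b[2])&(P[:,1]<b[3])&(P[:,2]>.17)
        if m.sum()>5: st(nm+bn,P[m])
# scene: sample box face pixels (800 scale)
for u,v in [(262,390),(230,350),(300,360),(345,340),(335,190),(190,200),(205,350),(270,180),(220,95),(278,120),(300,400)]:
    print((u,v),np.round(W2[int(v*.64),int(u*.64)],3))
E
```

```text
toplow 7737 [[0.329, 0.341, 0.254], [0.332, 0.342, 0.264], [0.337, 0.343, 0.289], [0.388, 0.35, 0.428], [0.453, 0.409, 0.456], [0.467, 0.43, 0.457], [0.47, 0.44, 0.458]]
tophi 16662 [[0.48, 0.235, 0.17], [0.484, 0.236, 0.238], [0.501, 0.238, 0.277], [0.589, 0.376, 0.376], [0.71, 0.532, 0.455], [0.749, 0.554, 0.456], [0.764, 0.567, 0.458]]
scenelow 14642 [[0.325, 0.34, 0.258], [0.327, 0.344, 0.263], [0.328, 0.353, 0.275], [0.331, 0.428, 0.392], [0.413, 0.464, 0.456], [0.425, 0.467, 0.456], [0.43, 0.468, 0.457]]
scenehi 13252 [[0.48, 0.235, 0.17], [0.483, 0.243, 0.207], [0.496, 0.263, 0.305], [0.558, 0.478, 0.367], [0.652, 0.582, 0.455], [0.67, 0.596, 0.456], [0.687, 0.6, 0.457]]
(262, 390) [0.328 0.461 0.281]
(230, 350) [0.361 0.466 0.313]
(300, 360) [0.329 0.413 0.285]
(345, 340) [0.33  0.357 0.276]
(335, 190) [0.333 0.347 0.441]
(190, 200) [0.382 0.458 0.456]
(205, 350) [0.423 0.464 0.275]
(270, 180) [0.366 0.391 0.455]
(220, 95) [0.604 0.291 0.455]
(278, 120) [0.559 0.247 0.424]
(300, 400) [0.477 0.332 0.066]
```

Request:
play_rows:
  rows:
    - {"dz":-0.038,"twist":8.46,"gripper":0}
    - {"dz":-0.038,"twist":8.46,"gripper":0}
    - {"dz":-0.038,"twist":8.46,"gripper":0}
    - {"dx":0.018,"dy":-0.044,"gripper":0}
    - {"dx":0.018,"dy":-0.044,"gripper":0}
    - {"dx":0.018,"dy":-0.044,"gripper":0}
    - {"dx":0.018,"dy":-0.044,"gripper":0}
    - {"dx":0.018,"dy":-0.044,"gripper":0}
    - {"dx":0.018,"dy":-0.044,"gripper":0}
    - {"dx":0.018,"dy":-0.044,"gripper":0}
    - {"dx":0.018,"dy":-0.044,"gripper":0}
    - {"dx":0.018,"dy":-0.044,"gripper":0}

```text
$.rows[0]: bad value
```

Request:
play_rows:
  rows:
    - {"dx":0.018,"dy":-0.044,"gripper":0}
    - {"dx":0.018,"dy":-0.044,"gripper":0}
    - {"dx":0.018,"dy":-0.044,"gripper":0}
    - {"dx":0.018,"dy":-0.044,"gripper":0}
    - {"dx":0.018,"dy":-0.044,"gripper":0}
    - {"gripper":0}

```text
$.rows[0]: bad value
```

```bash
python3 - <<'E'
from h import *
s=robot.get_state(); print(s['position'],s['tool_rot'])
c=imaging.calibration('wrist'); p,d=imaging.snapshot('wrist'); np.savez('pics/w1.npz',p=p,d=d,**c)
print(c,'campos',-c['R'].T@c['t'])
cv2.imwrite('pics/w1.png',cv2.resize(p[:,:,::-1],(800,600),interpolation=cv2.INTER_CUBIC))
q,e,z=load('top'); W=cloud(q,e,z).reshape(-1,3)
for zz in(.2,.25,.3,.35,.4,.45):
    m=(abs(W[:,2]-zz)<.02)&(W[:,0]>.48)&(W[:,0]<.8)&(W[:,1]>.2)&(W[:,1]<.34)
    if m.sum(): print(zz,m.sum(),W[m].min(0))
E
```

```text
[ 0.27887869 -0.58669398  0.23575321] [-6.94692969e-04  9.75486431e-01  2.20058378e-01 -2.24221262e-04]
{'mtx': array([[318.47238536,   0.        , 251.65878947],
       [  0.        , 318.47238536, 197.54801508],
       [  0.        ,   0.        ,   1.        ]]), 'R': array([[ 0.42905179, -0.90327895, -0.00130202],
       [-0.86992973, -0.41359832,  0.26862371],
       [-0.24318066, -0.11412082, -0.96324431]]), 't': array([-0.6503955 , -0.03276806,  0.39107539])} campos [ 0.34564942 -0.55641154  0.3846566 ]
0.25 151 [0.55250627 0.23570993 0.25539672]
0.3 577 [0.55252114 0.2355206  0.28010767]
0.35 714 [0.55288558 0.23569313 0.33030171]
0.4 906 [0.55302853 0.23571361 0.38005879]
0.45 5134 [0.55283885 0.23572149 0.4300383 ]
```

View pics/w1.png

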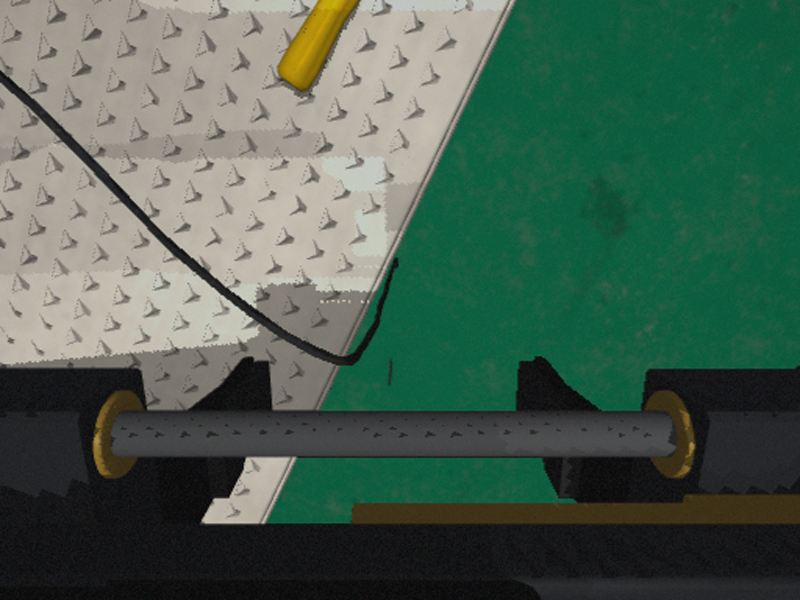

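Request:
play_rows:
  rows:
    - {"dx":0.0,"dy":0.0,"dz":-0.038,"twist":8.46,"gripper":0.0}

```text
clock: 0.25
position: [0.2779, -0.5848, 0.2691]
tool_rot: [-0.005, 0.989, 0.147, -0.002]
wrist_force: [0.4, -0.2, 0.1]
grip_width: 0.0873
grip_force: 0.0
```

Request:
play_rows:
  rows:
    - {"dx":0,"dy":0,"dz":-0.038,"twist":8.46,"gripper":0}
    - {"dx":0,"dy":0,"dz":-0.038,"twist":8.46,"gripper":0}
    - {"dx":0.018,"dy":-0.044,"dz":0,"twist":0,"gripper":0}
    - {"dx":0.018,"dy":-0.044,"dz":0,"twist":0,"gripper":0}
    - {"dx":0.018,"dy":-0.044,"dz":0,"twist":0,"gripper":0}
    - {"dx":0.018,"dy":-0.044,"dz":0,"twist":0,"gripper":0}
    - {"dx":0.018,"dy":-0.044,"dz":0,"twist":0,"gripper":0}
    - {"dx":0.018,"dy":-0.044,"dz":0,"twist":0,"gripper":0}
    - {"dx":0.018,"dy":-0.044,"dz":0,"twist":0,"gripper":0}
    - {"dx":0.018,"dy":-0.044,"dz":0,"twist":0,"gripper":0}
    - {"dx":0.018,"dy":-0.044,"dz":0,"twist":0,"gripper":0}
    - {"dx":0.018,"dy":-0.044,"dz":0,"twist":0,"gripper":0}

```text
clock: 1.45
position: [0.4589, -0.145, 0.3506]
tool_rot: [0.0, 1.0, 0.0, 0.0]
wrist_force: [1.1, 0.0, -0.1]
grip_width: 0.087
grip_force: 0.0
```

Request:
play_rows:
  rows:
    - {"dx":0.018,"dy":-0.044,"dz":0,"twist":0,"gripper":0}
    - {"dx":0.018,"dy":-0.044,"dz":0,"twist":0,"gripper":0}
    - {"dx":0.018,"dy":-0.044,"dz":0,"twist":0,"gripper":0}
    - {"dx":0.018,"dy":-0.044,"dz":0,"twist":0,"gripper":0}
    - {"dx":0,"dy":0,"dz":0,"twist":0,"gripper":0}
    - {"dx":0,"dy":0,"dz":0,"twist":0,"gripper":0}

```text
clock: 2.05
position: [0.5306, 0.0302, 0.3501]
tool_rot: [-0.0, 1.0, 0.002, -0.0]
wrist_force: [-0.0, -1.3, -0.4]
grip_width: 0.0871
grip_force: 0.0
```

```bash
python3 - <<'E'
from h import *
s=robot.get_state(); print(s['position'],s['tool_rot'])
c=imaging.calibration('wrist'); p,d=imaging.snapshot('wrist'); np.savez('pics/w1.npz',p=p,d=d,**c)
print('campos',-c['R'].T@c['t'])
a=proj([.604,.05,.088],c); print(a)
u,v=int(a[0]),int(a[1]); W=cloud(p,d,c); print(W[v,u])
x0=max(0,min(u-80,352));y0=max(0,min(v-60,264)); print(x0,y0)
cv2.imwrite('pics/w2.png',cv2.resize(p[y0:y0+120,x0:x0+160,::-1],(800,600),interpolation=cv2.INTER_CUBIC))
E
```

```text
[0.53056021 0.03024487 0.35009614] [-8.78534625e-05  9.99998444e-01  1.69412942e-03 -4.84115732e-04]
campos [0.60447372 0.0293401  0.49893473]
[235.13063009 108.77611311]
[0.60492452 0.04998355 0.09132893]
155 48
```

View pics/w2.png

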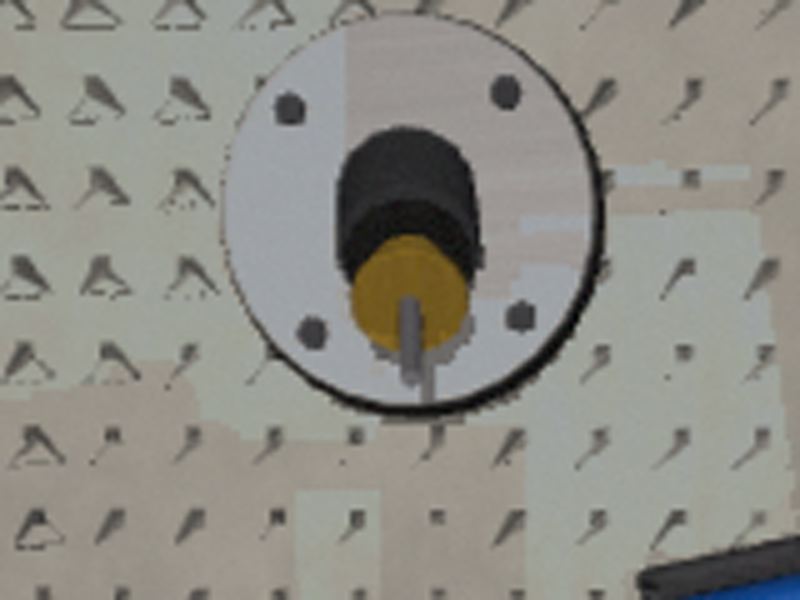

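```bash
python3 - <<'E'
from h import *
p,d,c=load('w1'); cam=-c['R'].T@c['t']
def ray(u,v,z):
    u=155+(u+.5)/5-.5; v=48+(v+.5)/5-.5
    r=c['R'].T@np.linalg.inv(c['mtx'])@[u,v,1]; return cam+r*(z-cam[2])/r[2]
S=ray(410,294,.088);R0=ray(409,302,.088);T=ray(411,378,.1126);C=ray(408,212,.052)
for n,X in(('seat',S),('root',R0),('tip',T),('mount',C)): print(n,X.round(4))
D=T-S; print('lean horiz',np.hypot(*D[:2]),np.degrees(np.arctan2(D[1],D[0])))
for a in[(290,109),(507,92),(313,332),(521,316)]: print(ray(*a,.052).round(4))
# brass points plane
W=cloud(p,d,c); u0,v0=237,106
hsv=cv2.cvtColor(p,cv2.COLOR_RGB2HSV); m=np.zeros(d.shape,bool); m[90:125,220:255]=True
m&=(hsv[...,1]>120)&(hsv[...,0]>12)&(hsv[...,0]<35)
P=W[m]; print(len(P)); 
for _ in range(3):
    o=np.median(P,0); o=P.mean(0); U,s,V=np.linalg.svd(P-o); n=V[2]*np.sign(V[2,2]); r=(P-o)@n; P=P[abs(r)<2*r.std()+.0005]
print('plane',o,n,np.degrees(np.arccos(n[2])),np.degrees(np.arctan2(n[1],n[0])),r.std())
E
```

```text
seat [0.6068 0.0481 0.088 ]
root [0.6049 0.0484 0.088 ]
tip [0.5876 0.047  0.1126]
mount [0.628  0.0501 0.052 ]
lean horiz 0.01927670943765465 -176.49715996563532
[0.6536 0.0808 0.052 ]
[0.6579 0.024  0.052 ]
[0.5971 0.0762 0.052 ]
[0.6014 0.0198 0.052 ]
371Traceback (most recent call last):
  File "<stdin>", line 16, in <module>
    u, s, vh = gufunc(a, signature=signature)
               ~~~~~~^^^^^^^^^^^^^^^^^^^^^^^^
    raise LinAlgError("SVD did not converge")
numpy.linalg.LinAlgError: SVD did not converge
```

Request:
play_rows:
  rows:
    - {"dx":-0.03,"dy":-0.035,"dz":0.02,"twist":0,"gripper":0}
    - {"dx":-0.03,"dy":-0.04,"dz":0.02,"twist":0,"gripper":0}
    - {"dx":0,"dy":-0.04,"dz":0.02,"twist":0,"gripper":0}
    - {"dx":0,"dy":-0.04,"dz":0.02,"twist":0,"gripper":0}
    - {"dx":0,"dy":-0.04,"dz":0.02,"twist":0,"gripper":0}
    - {"dx":0,"dy":0,"dz":0,"twist":6,"gripper":0}
    - {"dx":0,"dy":0,"dz":0,"twist":6,"gripper":0}
    - {"dx":0,"dy":0,"dz":0,"twist":0,"gripper":0}
    - {"dx":0,"dy":0,"dz":0,"twist":0,"gripper":0}

```text
clock: 3.0
position: [0.4732, 0.2198, 0.2522]
tool_rot: [0.0, 0.995, -0.104, 0.0]
wrist_force: [0.4, -0.2, 0.1]
grip_width: 0.0869
grip_force: 0.0
```

```bash
python3 - <<'E'
from h import *
s=robot.get_state(); print(s['position'],s['tool_rot'],s['joint_positions'].round(2))
c=imaging.calibration('wrist'); p,d=imaging.snapshot('wrist'); np.savez('pics/w3.npz',p=p,d=d,**c)
W=cloud(p,d,c)
print(proj([.4684,.2283,.048],c),proj([.47,.223,.128],c))
hsv=cv2.cvtColor(p,cv2.COLOR_RGB2HSV)
m=(hsv[...,1]>130)&(hsv[...,0]>24)&(hsv[...,0]<35)&(abs(W[...,0]-.47)<.03)&(abs(W[...,1]-.223)<.03)&(W[...,2]>.11)
print('head',m.sum(),W[m].mean(0), np.argwhere(m).mean(0))
P=W[(abs(W[...,0]-.468)<.06)&(abs(W[...,1]-.228)<.06)&(abs(W[...,2]-.048)<.005)]
print('stand',len(P),cv2.minAreaRect(P[:,:2].astype(np.float32)),P[:,2].mean())
P=W[(abs(W[...,0]-.468)<.03)&(abs(W[...,1]-.228)<.03)&(abs(W[...,2]-.125)<.002)]
print('collar',len(P),P.mean(0) if len(P) else 0,cv2.minEnclosingCircle(P[:,:2].astype(np.float32)) if len(P) else 0)
cv2.imwrite('pics/w3.png',cv2.resize(p[:,:,::-1],(800,600),interpolation=cv2.INTER_CUBIC))
E
```

```text
[0.47315678 0.21976173 0.25220528] [ 1.99653777e-04  9.94603623e-01 -1.03747569e-01  1.88527398e-04] [ 0.1   0.11 -0.66  1.72  0.07  1.33 -2.35]
[244.2419404  182.33652584] [247.6684706  199.35057277]
head 138 [0.47136968 0.22627514 0.13007529] [200.        243.5942029]
stand 3154 ((0.4709962010383606, 0.22661149501800537), (0.07556264847517014, 0.07501842826604843), 6.480990886688232) 0.048578528242037386
collar 422 [0.47197394 0.22629168 0.12553196] ((0.47105225920677185, 0.22647583484649658), 0.01255823578685522)
```

View pics/w3.png

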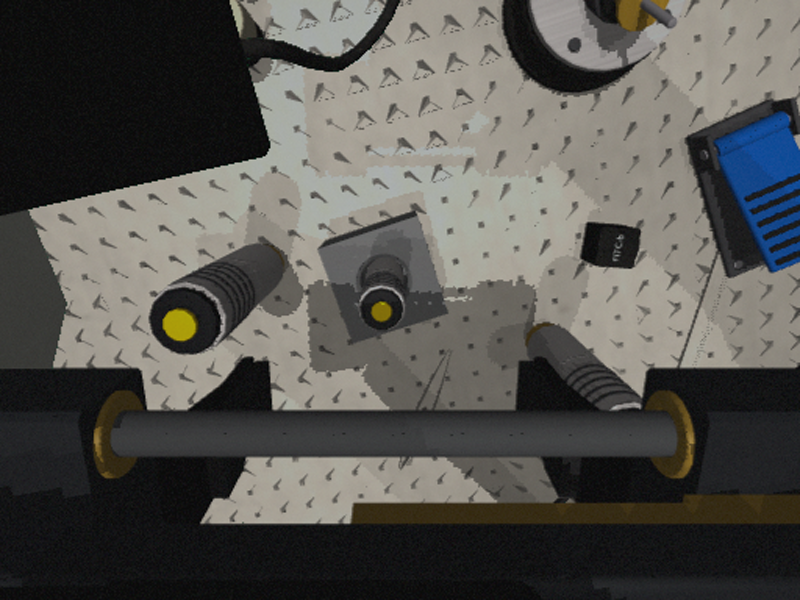

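```bash
python3 - <<'E'
from h import *
for n in('w3','top'):
    p,d,c=load(n);W=cloud(p,d,c)
    for x,y in((.493,.322),(.385,.111)):
        P=W[(abs(W[...,0]-x)<.05)&(abs(W[...,1]-y)<.05)&(W[...,2]>.157)&(W[...,2]<.18)]
        if len(P)>5: print(n,len(P),P[:,2].max(),cv2.minEnclosingCircle(P[:,:2].astype(np.float32)))
p,d,c=load('w3');W=cloud(p,d,c);m=(W[...,1]>.2)&(W[...,1]<.34)&(W[...,0]>.5)&(W[...,2]>.2);print(W[m].min(0),np.percentile(W[m],2,axis=0))
E
```

```text
w3 1702 0.17022115215315048 ((0.49628591537475586, 0.32051345705986023), 0.01919473707675934)
w3 72 0.16257634481294178 ((0.40038520097732544, 0.10750079154968262), 0.008546273224055767)
top 180 0.1689563198595418 ((0.49252575635910034, 0.3222329318523407), 0.018249379470944405)
top 189 0.17004643319925317 ((0.38058537244796753, 0.10897964239120483), 0.018352601677179337)
[0.50000076 0.200015   0.25855882] [0.50054709 0.20965069 0.26862378]
```

Request:
play_rows:
  rows:
    - {"dx":0,"dy":0,"dz":0,"twist":-7,"gripper":0}
    - {"dx":0,"dy":0,"dz":0,"twist":-7,"gripper":0}
    - {"dx":0,"dy":0,"dz":0,"twist":-7,"gripper":0}
    - {"dx":0,"dy":0,"dz":0,"twist":-7,"gripper":0}
    - {"dx":0,"dy":0,"dz":0,"twist":-7,"gripper":0}
    - {"dx":0,"dy":0,"dz":0,"twist":-7,"gripper":0}
    - {"dx":0.0014,"dy":-0.0069,"dz":0,"twist":0,"gripper":0}
    - {"dx":0,"dy":0,"dz":0,"twist":0,"gripper":0}
    - {"dx":0,"dy":0,"dz":0.035,"twist":0,"gripper":0}
    - {"dx":0,"dy":0,"dz":0.035,"twist":0,"gripper":0}
    - {"dx":0,"dy":0,"dz":0,"twist":0,"gripper":0}

```text
clock: 4.15
position: [0.4682, 0.2263, 0.1783]
tool_rot: [0.0, 0.966, 0.258, -0.003]
wrist_force: [-1.0, -0.2, -0.1]
grip_width: 0.0871
grip_force: 0.0
```

```bash
python3 - <<'E'
from h import *
s=robot.get_state(); print(s['position'],s['tool_rot'],s['joint_positions'].round(2),s['wrist_force'])
w,x,y,z=s['tool_rot'];yaw=2*np.arctan2(y,x);print('yaw',np.degrees(yaw))
e=np.array([.471,.2265])-s['position'][:2];print('dx',e@[np.cos(yaw),np.sin(yaw)],'dy',e@[np.sin(yaw),-np.cos(yaw)],'dz',s['position'][2]-.1035)
E
```

```text
[0.46821169 0.22630096 0.17830908] [ 3.87697148e-04  9.66094653e-01  2.58165879e-01 -3.36911299e-03] [ 0.11  0.18 -0.71  1.82  0.12  1.19 -1.68] [-0.9938962  -0.16085007 -0.13888657]
yaw 29.922695405663887
dx 0.0025159142371794204 dy 0.0012183930687950705 dz 0.07480907753088291
```

Request:
play_rows:
  rows:
    - {"dx":0.0025,"dy":0.001,"dz":0.025,"twist":0,"gripper":0}
    - {"dx":0,"dy":0,"dz":0.025,"twist":0,"gripper":0}
    - {"dx":0,"dy":0,"dz":0.024,"twist":0,"gripper":0}
    - {"dx":0,"dy":0,"dz":0,"twist":0,"gripper":0}
    - {"dx":0,"dy":0,"dz":0,"twist":0,"gripper":0}

```text
clock: 4.65
position: [0.4737, 0.2286, 0.1097]
tool_rot: [-0.0, 0.966, 0.259, 0.0]
wrist_force: [0.2, -0.8, 1.1]
grip_width: 0.0868
grip_force: 0.0
```

Request:
play_rows:
  rows:
    - {"dx":0,"dy":0,"dz":0,"twist":0,"gripper":1}
    - {"dx":0,"dy":0,"dz":0,"twist":0,"gripper":1}
    - {"dx":0,"dy":0,"dz":0,"twist":0,"gripper":1}
    - {"dx":0,"dy":0,"dz":0,"twist":0,"gripper":1}
    - {"dx":0,"dy":0,"dz":0,"twist":0,"gripper":1}
    - {"dx":0,"dy":0,"dz":0,"twist":0,"gripper":1}
    - {"dx":0,"dy":0,"dz":0,"twist":0,"gripper":1}

```text
clock: 5.35
position: [0.4731, 0.2282, 0.1081]
tool_rot: [-0.0, 0.966, 0.259, -0.0]
wrist_force: [-0.6, 0.7, -0.4]
grip_width: 0.0386
grip_force: 0.0
```

Request:
play_rows:
  rows:
    - {"dx":-0.002,"dy":0,"dz":0.004,"twist":0,"gripper":1}
    - {"dx":0,"dy":0,"dz":0,"twist":0,"gripper":1}
    - {"dx":0,"dy":0,"dz":0,"twist":0,"gripper":1}
    - {"dx":0,"dy":0,"dz":0,"twist":0,"gripper":1}
    - {"dx":0,"dy":0,"dz":0,"twist":0,"gripper":1}

```text
clock: 5.85
position: [0.4713, 0.2271, 0.104]
tool_rot: [0.0, 0.966, 0.259, -0.0]
wrist_force: [0.1, 0.3, -1.1]
grip_width: 0.0272
grip_force: 30.0
```

Request:
play_rows:
  rows:
    - {"dx":0,"dy":0,"dz":-0.013,"twist":0,"gripper":1}
    - {"dx":0,"dy":0,"dz":-0.012,"twist":0,"gripper":1}
    - {"dx":0,"dy":0,"dz":0,"twist":0,"gripper":1}
    - {"dx":-0.005,"dy":0,"dz":0,"twist":0,"gripper":1}
    - {"dx":-0.008,"dy":0,"dz":-0.0005,"twist":0,"gripper":1}
    - {"dx":-0.008,"dy":0,"dz":0,"twist":0,"gripper":1}
    - {"dx":0,"dy":0,"dz":0,"twist":0,"gripper":1}

```text
clock: 6.55
position: [0.4526, 0.2163, 0.1298]
tool_rot: [0.0, 0.966, 0.259, 0.0]
wrist_force: [1.3, 2.1, 0.4]
grip_width: 0.027
grip_force: 30.0
```

```bash
cat >> h.py <<'E'
def gaugeview(fn):
    s=robot.get_state(); print(s['position'].round(4),s['wrist_force'].round(1),s['torque'].round(2),s['grip_width'],s['joint_positions'].round(2))
    out=[]
    for n in('scene','wrist'):
        c=imaging.calibration(n); p,d=imaging.snapshot(n); np.savez(f'pics/{fn}_{n}.npz',p=p,d=d,**c)
        u,v=proj(s['position']-[0,0,.03],c); x0=int(np.clip(u-60,0,392)); y0=int(np.clip(v-75,0,234))
        print(n,x0,y0); out.append(cv2.resize(p[y0:y0+150,x0:x0+120,::-1],(400,500),interpolation=cv2.INTER_CUBIC))
    cv2.imwrite(f'pics/{fn}.png',np.hstack(out))
E
python3 -c "
from h import *
gaugeview('g1')"
```

```text
[0.4526 0.2163 0.1298] [1.3 2.1 0.4] [ 0.67 -0.46  0.02] 0.026966182013653105 [ 0.12  0.18 -0.71  1.92  0.14  1.08 -1.69]
scene 177 148
wrist 189 160
```

View pics/g1.png

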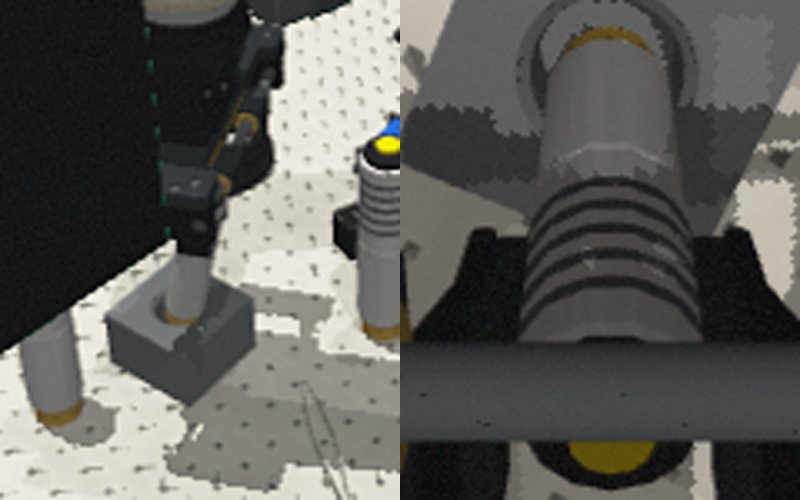

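Request:
play_rows:
  rows:
    - {"dx":-0.0078,"dy":0,"dz":0.001,"twist":0,"gripper":1}
    - {"dx":-0.0077,"dy":0,"dz":0.001,"twist":0,"gripper":1}
    - {"dx":-0.0075,"dy":0,"dz":0.002,"twist":0,"gripper":1}
    - {"dx":-0.0075,"dy":0,"dz":0.0025,"twist":0,"gripper":1}
    - {"dx":-0.0075,"dy":0,"dz":0.003,"twist":0,"gripper":1}
    - {"dx":0,"dy":0,"dz":0,"twist":0,"gripper":1}

```text
clock: 7.25
position: [0.4191, 0.1967, 0.1195]
tool_rot: [0.0, 0.966, 0.259, -0.001]
wrist_force: [0.5, 1.5, 1.5]
grip_width: 0.0275
grip_force: 30.0
```

```bash
cat >> h.py <<'E'
from scipy.optimize import least_squares
from scipy.spatial.transform import Rotation
def fitgauge(tilt0):
    s=robot.get_state(); w,x,y,z=s['tool_rot']; R=Rotation.from_quat([x,y,z,w]).as_matrix()
    c=imaging.calibration('wrist'); p,d=imaging.snapshot('wrist'); W=cloud(p,d,c)
    T=(W-s['position'])@R          # tool frame
    g=np.array([0,0,-.005])
    def ax(t,l): return np.array([np.sin(t)*np.cos(l),np.sin(l),np.cos(t)*np.cos(l)]) # pointing to the chuck
    a=ax(tilt0,0); Q=T-g; s_=Q@a; r=np.linalg.norm(Q-s_[...,None]*a,axis=-1)
    # plain barrel only, below the fingertips
    hsv=cv2.cvtColor(p,cv2.COLOR_RGB2HSV)
    P=T[(s_>.045)&(s_<.085)&(r<.022)&(hsv[...,1]<60)]
    def f(q):
        a=ax(q[0],q[1]); o=np.array([q[2],q[3],0.]);v=P-o; v=v-(v@a)[:,None]*a
        return np.linalg.norm(v,axis=1)-.014
    k=least_squares(f,[tilt0,0,0,0],loss='soft_l1',f_scale=.001).x
    a=ax(k[0],k[1]); o=np.array([k[2],k[3],0]); 
    print('pts',len(P),'tilt',np.degrees(k[0]).round(2),'lat',np.degrees(k[1]).round(2),'axis at TCP plane',k[2:].round(4),'rms',f(k).std().round(5))
    # brass chuck: lowest axial extent
    Q=T-o; s_=Q@a; r=np.linalg.norm(Q-s_[...,None]*a,axis=-1)
    m=(r<.016)&(s_>.06)&(s_<.13)&(hsv[...,1]>90)&(hsv[...,0]<35)&(hsv[...,0]>8)
    if m.sum(): print('brass axial',m.sum(),np.percentile(s_[m],[2,50,98]).round(4))
    print(s['position'].round(4),'yaw',np.degrees(2*np.arctan2(y,x)).round(2),s['wrist_force'].round(1),s['torque'].round(2))
    return k,P
E
python3 -c "
from h import *
fitgauge(.6)"
```

```text
pts 2175 tilt 34.95 lat -35.41 axis at TCP plane [0.0363 0.0272] rms 0.0063
brass axial 5 [0.0684 0.0703 0.0714]
[0.4191 0.1967 0.1195] yaw 30.03 [0.5 1.5 1.5] [ 0.47 -0.31  0.02]
```

Request:
play_rows:
  rows:
    - {"dx":0.002,"dy":0,"dz":-0.02,"twist":0,"gripper":1}
    - {"dx":0,"dy":0,"dz":-0.03,"twist":0,"gripper":1}
    - {"dx":0,"dy":0,"dz":-0.04,"twist":0,"gripper":1}
    - {"dx":0,"dy":0,"dz":0,"twist":0,"gripper":1}
    - {"dx":0,"dy":0,"dz":0,"twist":0,"gripper":1}

```text
clock: 7.8
position: [0.4219, 0.1982, 0.21]
tool_rot: [0.0, 0.966, 0.259, -0.0]
wrist_force: [-0.2, 0.1, -1.2]
grip_width: 0.0272
grip_force: 30.0
```

```bash
python3 - <<'E'
from h import *
for t in (.5,.6): 
    k,P=fitgauge(t); print(P.min(0).round(3),P.max(0).round(3))
gaugeview('g2')
E
```

```text
pts 1202 tilt 14.5 lat 0.1 axis at TCP plane [0.0464 0.0011] rms 0.0039
brass axial 289 [0.0629 0.0681 0.0729]
[0.4219 0.1982 0.21  ] yaw 30.02 [-0.2  0.1 -1.2] [-0.09  0.1   0.05]
[ 0.028 -0.013  0.025] [0.057 0.015 0.062]
pts 2051 tilt 37.72 lat -2.77 axis at TCP plane [0.0333 0.0026] rms 0.00395
brass axial 158 [0.0656 0.0703 0.0751]
[0.4214 0.198  0.2091] yaw 30.03 [-0.  -0.4 -2.1] [-0.    0.08 -0.  ]
[ 0.028 -0.013  0.024] [0.062 0.015 0.062]
[0.4212 0.1979 0.2086] [ 0.3  1.1 -2.2] [-0.04  0.08 -0.03] 0.027297858403047066 [ 0.18  0.01 -0.71  1.9   0.01  1.23 -1.58]
scene 191 122
wrist 189 159
```

View pics/g2.png

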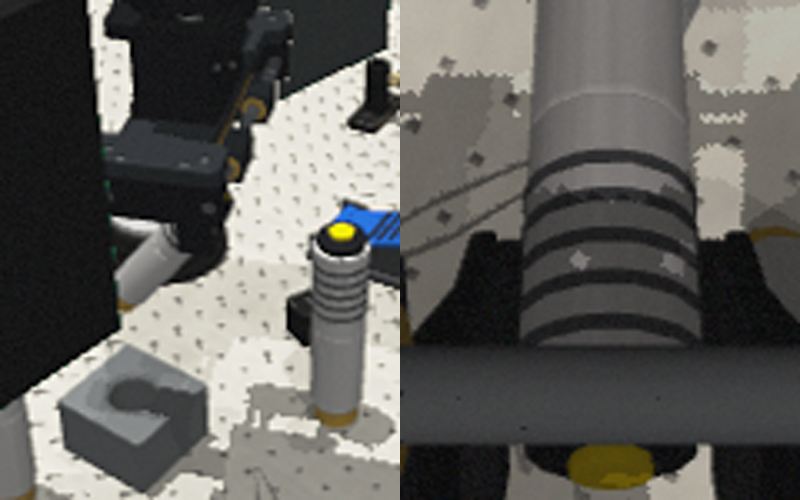

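```bash
cat >> h.py <<'E'
def prof(T0=None,show=False):
    s=robot.get_state(); w,x,y,z=s['tool_rot']; R=Rotation.from_quat([x,y,z,w]).as_matrix()
    c=imaging.calibration('wrist'); p,d=imaging.snapshot('wrist'); T=(cloud(p,d,c)-s['position'])@R
    hsv=cv2.cvtColor(p,cv2.COLOR_RGB2HSV)
    m=(abs(T[...,1])<.05)&(T[...,0]>.008)&(T[...,0]<.12)&(T[...,2]>-.03)&(T[...,2]<.095)
    yc=0.
    for _ in range(2):
        mm=m&(abs(T[...,1]-yc)<.02)&(T[...,0]>.02); yc=np.median(T[mm][:,1])
    mm=m&(abs(T[...,1]-yc)<.003); P=T[mm]; col=hsv[mm]
    o=np.argsort(P[:,0]); P=P[o];col=col[o]
    if show:
        for a,b in list(zip(P,col))[::6]: print((a*1e3).round(1),b)
    Q=P.copy()
    for _ in range(6):
        f=np.polyfit(Q[:,0],Q[:,2],1); r=P[:,2]-np.polyval(f,P[:,0]); Q=P[abs(r)<max(.0015,.006*(.4**_))]
    th=np.pi/2-np.arctan(f[0]); print('tilt',np.degrees(th).round(2),'n',len(Q),'of',len(P),'range',Q[[0,-1]].round(4).tolist(),'yc',yc.round(4))
    n=np.array([np.cos(th),-np.sin(th)]) # outward normal (x,z)
    # axis x at z=-.005 (grasp height)
    x0=Q[:,0].mean(); z0=np.polyval(f,x0); q=np.array([x0,z0])-.014*n; a=np.array([np.sin(th),np.cos(th)])
    print('axis x at grasp z',(q+a*(-.005-q[1])/a[1])[0].round(4)); print(s['position'].round(4))
E
python3 -c "
from h import *
prof(show=True)"
```

```text
[  8.1   3.1 -15.2] [160  23  34]
[  8.2   1.7 -15.5] [ 0  8 33]
[  8.4   3.5 -16. ] [150  16  32]
[  8.6  -0.1 -15.2] [150  26  30]
[  8.6  -0.6 -15.4] [90 15 33]
[  8.9  -0.1 -16.9] [135  16  31]
[  9.1   2.6 -16.3] [143  34  30]
[  9.2  -2.  -13.4] [ 0  7 72]
[  9.3   0.8 -15.7] [130  24  32]
[  9.3   3.5 -14.8] [140  22  35]
[  9.4  -1.1 -13.9] [15  7 77]
[  9.6   2.2 -13.1] [10 10 73]
[  9.7   3.1 -13.3] [15  7 72]
[  9.8  -2.  -13.5] [ 8 14 73]
[  9.9  -1.5 -12.8] [ 0 10 76]
[ 10.   -0.6 -13. ] [30  3 74]
[ 10.3   0.8 -13.6] [20 10 73]
[ 10.4  -0.2 -10.5] [ 0 13 76]
[ 10.6   3.6 -12. ] [ 0 14 75]
[ 10.7   2.2 -12.3] [15  7 73]
[ 10.8   3.1 -10.2] [ 0  7 72]
[ 10.9   3.6 -11.7] [15 14 73]
[ 11.1   0.3 -10.9] [15  7 73]
[ 11.2   2.6 -12.3] [30  3 73]
[ 11.3  -1.6 -11.4] [20 11 72]
[ 11.4   2.6 -11.7] [20 10 75]
[11.7 -0.2 -9.9] [ 0  8 63]
[ 11.8  -1.1 -10.2] [ 0  8 62]
[ 12.   -0.6 -10.6] [ 0  8 62]
[ 12.2  -1.6 -11.1] [45  8 62]
[12.4  0.8 -9.3] [105  16  32]
[ 12.6   0.3 -10.9] [15 20 25]
[12.8 -1.1 -9. ] [113  31  33]
[ 12.9   1.2 -11.5] [75 33 31]
[13.   3.1 -9.4] [70 25 31]

[... 6349 characters left out ...]
2.1  2.  56.2] [ 12  10 127]
[62.2  2.6 55.5] [  9  14 130]
[62.8  2.  56.3] [ 13  14 125]
[63.1 -1.9 62.1] [ 21 155 117]
[63.2  2.  60.1] [ 21 144 119]
[63.7  0.  61.6] [ 21 182 129]
[64.3  3.3 63.1] [ 22 192 122]
[64.4  2.  61.4] [ 21 185 127]
[64.9  1.3 63.4] [ 21 187 131]
[65.5 -1.9 64.4] [ 21 186 125]
[65.6  1.3 63.1] [ 21 193 132]
[66.2  2.6 64.3] [ 21 185 128]
[66.7  0.  66.6] [ 22 184 133]
[66.8 -0.6 63.9] [ 21 184 133]
[67.4  2.7 66.1] [ 21 185 128]
[68.   3.3 67.5] [ 21 185 134]
[68.   0.7 65.7] [ 20 185 138]
[68.6 -0.6 67.3] [ 21 119 116]
tilt 37.12 n 1342 of 1568 range [[0.0081, 0.0031, -0.0152], [0.0628, 0.0026, 0.0556]] yc 0.0007
axis x at grasp z -0.0014
[0.4212 0.1981 0.2086]
```

Request:
play_rows:
  rows:
    - {"dx":0,"dy":0,"dz":-0.015,"twist":8.57,"gripper":1}
    - {"dx":0,"dy":0,"dz":-0.015,"twist":8.57,"gripper":1}
    - {"dx":0,"dy":0,"dz":-0.015,"twist":8.57,"gripper":1}
    - {"dx":0.0176,"dy":0.0325,"dz":0,"twist":0,"gripper":1}
    - {"dx":0.0176,"dy":0.0325,"dz":0,"twist":0,"gripper":1}
    - {"dx":0.0176,"dy":0.0325,"dz":0,"twist":0,"gripper":1}
    - {"dx":0.0176,"dy":0.0325,"dz":0,"twist":0,"gripper":1}
    - {"dx":0.0176,"dy":0.0325,"dz":0,"twist":0,"gripper":1}
    - {"dx":0,"dy":0,"dz":0,"twist":0,"gripper":1}
    - {"dx":0,"dy":0,"dz":0,"twist":0,"gripper":1}

```text
clock: 9.05
position: [0.5219, 0.0426, 0.2539]
tool_rot: [-0.0, 0.999, 0.037, -0.001]
wrist_force: [0.7, -0.1, -2.3]
grip_width: 0.0276
grip_force: 30.0
```

```bash
cat >> h.py <<'E'
def plan(sax, rim=(.0593,.0007,.075), seat=(.6058,.0484,.088), az=4.3):
    s=robot.get_state(); w,x,y,z=s['tool_rot']; R=Rotation.from_quat([x,y,z,w]).as_matrix(); yaw=np.degrees(2*np.arctan2(y,x))
    a=np.array([-np.cos(np.radians(az))*np.sin(np.radians(35)),-np.sin(np.radians(az))*np.sin(np.radians(35)),np.cos(np.radians(35))])
    cur=s['position']+R@np.array(rim); e=np.array(seat)+sax*a-cur; v=cur-np.array(seat)
    print('yaw',yaw.round(2),'clock',s['clock'],'F',s['wrist_force'].round(1),'axial',(s['wrist_force']@a).round(1),'s now',(v@a).round(4),'radial',(v-(v@a)*a).round(4),'| tool move',(R.T@e).round(4))
E
python3 - <<'E'
from h import *
prof(); plan(.045)
E
```

```text
tilt 37.08 n 1358 of 1598 range [[0.008, 0.0026, -0.0151], [0.0679, 0.0013, 0.0643]] yc 0.0008
axis x at grasp z -0.0009
[0.5219 0.0426 0.2539]
yaw 4.35 clock 9.1 F [-0.8  0.1 -1.4] axial -0.7 s now 0.0891 radial [0.0258 0.003  0.0182] | tool move [-0.0006  0.0011  0.0543]
```

Request:
play_rows:
  rows:
    - {"dx":0,"dy":0.001,"dz":0.02,"twist":0,"gripper":1}
    - {"dx":-0.0005,"dy":0,"dz":0.02,"twist":0,"gripper":1}
    - {"dx":0,"dy":0,"dz":0.014,"twist":0,"gripper":1}
    - {"dx":0,"dy":0,"dz":0,"twist":0,"gripper":1}
    - {"dx":0,"dy":0,"dz":0,"twist":0,"gripper":1}

```text
clock: 9.6
position: [0.5216, 0.0428, 0.2015]
tool_rot: [-0.0, 0.999, 0.038, -0.0]
wrist_force: [0.6, -0.1, -1.0]
grip_width: 0.0271
grip_force: 30.0
```

```bash
python3 - <<'E'
from h import *
plan(.02)
c=imaging.calibration('wrist'); p,d=imaging.snapshot('wrist')
a=proj([.5886,.047,.1126],c); u,v=a; print(a)
x0=int(np.clip(u-80,0,352)); y0=int(np.clip(v-50,0,264))
cv2.imwrite('pics/v1.png',cv2.resize(p[y0:y0+120,x0:x0+160,::-1],(800,600),interpolation=cv2.INTER_CUBIC));print(x0,y0)
E
```

```text
yaw 4.39 clock 9.6 F [ 0.6 -0.1 -1. ] axial -1.2 s now 0.0459 radial [0.0012 0.0003 0.0009] | tool move [0.0136 0.0002 0.0221]
[251.4399087  118.20004875]
171 68
```

View pics/v1.png

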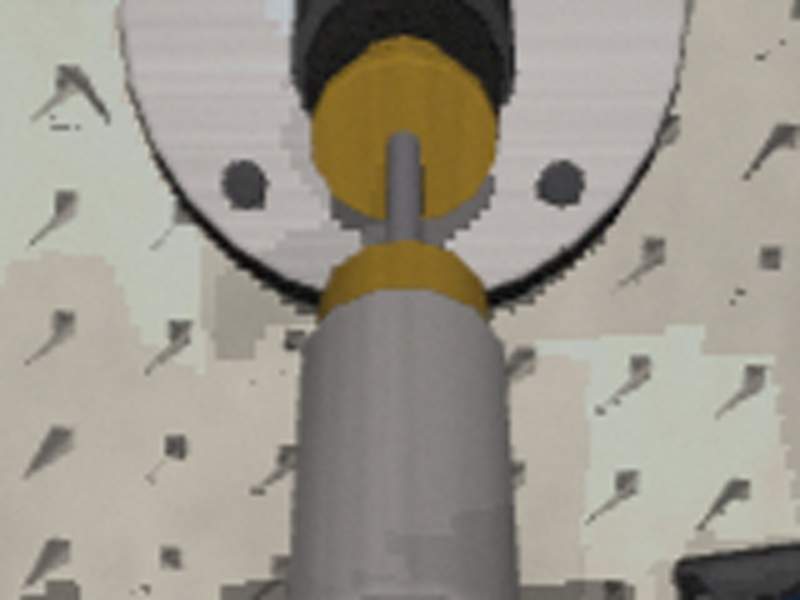

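Request:
play_rows:
  rows:
    - {"dx":0.0034,"dy":0,"dz":0.0055,"twist":0,"gripper":1}
    - {"dx":0.0034,"dy":0,"dz":0.0055,"twist":0,"gripper":1}
    - {"dx":0.0034,"dy":0,"dz":0.0055,"twist":0,"gripper":1}
    - {"dx":0.0034,"dy":0,"dz":0.0055,"twist":0,"gripper":1}
    - {"dx":0,"dy":0,"dz":0,"twist":0,"gripper":1}
    - {"dx":0.002,"dy":0,"dz":0.0029,"twist":0,"gripper":1}
    - {"dx":0.002,"dy":0,"dz":0.0029,"twist":0,"gripper":1}
    - {"dx":0.002,"dy":0,"dz":0.0029,"twist":0,"gripper":1}
    - {"dx":0,"dy":0,"dz":0,"twist":0,"gripper":1}

```text
clock: 10.55
position: [0.5412, 0.0437, 0.1701]
tool_rot: [-0.0, 0.999, 0.038, -0.0]
wrist_force: [-4.4, -1.7, 4.3]
grip_width: 0.0272
grip_force: 30.0
```

```bash
python3 -c "
from h import *
plan(0.0);prof()"
```

```text
yaw 4.33 clock 10.55 F [-4.4 -1.7  4.3] axial 6.1 s now 0.009 radial [-0.0003 -0.0005 -0.0002] | tool move [ 0.0055 -0.0005  0.0071]
tilt 37.3 n 1465 of 1930 range [[0.008, 0.0017, -0.0171], [0.0907, 0.0014, 0.0909]] yc 0.0007
axis x at grasp z -0.001
[0.5412 0.0437 0.1701]
```

Request:
play_rows:
  rows:
    - {"dx":0.0015,"dy":0,"dz":0.002,"twist":0,"gripper":1}
    - {"dx":0.0015,"dy":0,"dz":0.002,"twist":0,"gripper":1}
    - {"dx":0.0015,"dy":0,"dz":0.002,"twist":0,"gripper":1}
    - {"dx":0,"dy":0,"dz":0,"twist":0,"gripper":1}

```text
clock: 11.0
position: [0.5458, 0.0441, 0.1642]
tool_rot: [-0.0, 0.999, 0.038, -0.0]
wrist_force: [-3.4, -0.5, 4.2]
grip_width: 0.0275
grip_force: 30.0
```

Request:
play_rows:
  rows:
    - {"dx":0.001,"dy":0,"dz":0.0015,"twist":0,"gripper":1}
    - {"dx":0.001,"dy":0,"dz":0.0015,"twist":0,"gripper":1}
    - {"dx":0,"dy":0,"dz":0,"twist":0,"gripper":1}

```text
clock: 11.3
position: [0.5476, 0.0442, 0.1616]
tool_rot: [0.0, 0.999, 0.038, -0.0]
wrist_force: [-5.5, -1.2, 8.2]
grip_width: 0.0272
grip_force: 30.0
```

```bash
python3 -c "
from h import *
plan(0.0)"
```

```text
yaw 4.34 clock 11.3 F [-5.5 -1.2  8.2] axial 10.0 s now -0.0018 radial [ 0.     -0.0005 -0.    ] | tool move [-0.001  -0.0005 -0.0015]
```

Request:
play_rows:
  rows:
    - {"dx":0.0011,"dy":0,"dz":0.0016,"twist":0,"gripper":1}
    - {"dx":0,"dy":0,"dz":0,"twist":0,"gripper":1}

```text
clock: 11.5
position: [0.5487, 0.0443, 0.1601]
tool_rot: [0.0, 0.999, 0.038, -0.0]
wrist_force: [-6.8, -0.8, 8.6]
grip_width: 0.027
grip_force: 30.0
```

Request:
play_rows:
  rows:
    - {"dx":0.0011,"dy":0,"dz":0.0016,"twist":0,"gripper":1}
    - {"dx":0,"dy":0,"dz":0,"twist":0,"gripper":1}

```text
clock: 11.7
position: [0.5498, 0.0444, 0.1586]
tool_rot: [0.0, 0.999, 0.038, -0.0]
wrist_force: [-6.8, -0.9, 8.7]
grip_width: 0.0278
grip_force: 30.0
```

```bash
python3 -c "
from h import *
plan(0.0);prof()"
```

```text
yaw 4.34 clock 11.7 F [-6.8 -0.9  8.7] axial 11.0 s now -0.0055 radial [ 0.     -0.0005  0.    ] | tool move [-0.0031 -0.0005 -0.0045]
tilt 37.35 n 1471 of 1923 range [[0.008, 0.0036, -0.0162], [0.0929, -0.0022, 0.0936]] yc 0.0007
axis x at grasp z -0.0009
[0.5498 0.0444 0.1586]
```

Request:
play_rows:
  rows:
    - {"dx":0.0011,"dy":0,"dz":0.0016,"twist":0,"gripper":1}
    - {"dx":0,"dy":0,"dz":0,"twist":0,"gripper":1}

```text
clock: 11.95
position: [0.5509, 0.0445, 0.1571]
tool_rot: [0.0, 0.999, 0.038, -0.0]
wrist_force: [-7.6, -1.3, 10.4]
grip_width: 0.0274
grip_force: 30.0
```

Request:
play_rows:
  rows:
    - {"dx":0.0011,"dy":0,"dz":0.0016,"twist":0,"gripper":1}
    - {"dx":0,"dy":0,"dz":0,"twist":0,"gripper":1}

```text
clock: 12.15
position: [0.552, 0.0446, 0.1556]
tool_rot: [0.0, 0.999, 0.038, -0.0]
wrist_force: [-7.6, -1.6, 11.4]
grip_width: 0.0272
grip_force: 30.0
```

```bash
python3 -c "
from h import *
plan(0.0)"
```

```text
yaw 4.34 clock 12.15 F [-7.6 -1.6 11.4] axial 13.8 s now -0.0092 radial [ 0.0001 -0.0004  0.    ] | tool move [-0.0053 -0.0005 -0.0075]
```

Request:
play_rows:
  rows:
    - {"dx":0.0008,"dy":0,"dz":0.0012,"twist":0,"gripper":1}
    - {"dx":0,"dy":0,"dz":0,"twist":0,"gripper":1}

```text
clock: 12.35
position: [0.5528, 0.0446, 0.1545]
tool_rot: [0.0, 0.999, 0.038, -0.0]
wrist_force: [-8.8, -0.3, 12.2]
grip_width: 0.027
grip_force: 30.0
```

```bash
python3 - <<'E'
from h import *
plan(0.0);prof()
s=robot.get_state(); w,x,y,z=s['tool_rot']; R=Rotation.from_quat([x,y,z,w]).as_matrix()
# rod: scene/top views, points behind grasp along gauge axis
for n in('top','scene','wrist'):
    c=imaging.calibration(n); p,d=imaging.snapshot(n); np.savez(f'pics/r_{n}.npz',p=p,d=d,**c)
    T=(cloud(p,d,c)-s['position'])@R; a=np.array([np.sin(.65),0,np.cos(.65)])
    Q=T-[-.001,.0007,-.005]; t=Q@a; r=np.linalg.norm(Q-t[...,None]*a,axis=-1); hsv=cv2.cvtColor(p,cv2.COLOR_RGB2HSV)
    for nm,lo,hi in(('yel',22,36),('blu',95,130),('brass',8,22)):
        m=(r<.02)&(abs(t)<.11)&(hsv[...,1]>100)&(hsv[...,0]>=lo)&(hsv[...,0]<hi)
        if m.sum(): print(n,nm,m.sum(),np.percentile(t[m],[5,50,95]).round(4))
E
```

```text
yaw 4.34 clock 12.35 F [-8.8 -0.3 12.2] axial 15.0 s now -0.0105 radial [ 0.0001 -0.0004  0.0001] | tool move [-0.0061 -0.0005 -0.0085]
tilt 37.61 n 1433 of 1909 range [[0.0081, 0.0004, -0.0163], [0.0944, -0.0015, 0.0948]] yc 0.0007
axis x at grasp z -0.0011
[0.5528 0.0446 0.1545]
scene yel 37 [-0.0392 -0.0278 -0.015 ]
scene blu 1 [-0.0158 -0.0158 -0.0158]
scene brass 33 [0.0911 0.0945 0.1048]
wrist yel 403 [-0.028  -0.0237  0.0946]
wrist blu 151 [-0.0193 -0.0173 -0.0157]
wrist brass 343 [0.0914 0.0945 0.0978]
```

Request:
play_rows:
  rows:
    - {"dx":0.0008,"dy":0,"dz":0.0012,"twist":0,"gripper":1}
    - {"dx":0,"dy":0,"dz":0,"twist":0,"gripper":1}
    - {"dx":0,"dy":0,"dz":0,"twist":0,"gripper":1}

```text
clock: 12.85
position: [0.5535, 0.0447, 0.1535]
tool_rot: [0.0, 0.999, 0.038, -0.0]
wrist_force: [-8.7, -0.5, 13.6]
grip_width: 0.0273
grip_force: 30.0
```

```bash
python3 - <<'E'
from h import *
plan(0.0)
s=robot.get_state(); w,x,y,z=s['tool_rot']; R=Rotation.from_quat([x,y,z,w]).as_matrix()
c=imaging.calibration('wrist'); p,d=imaging.snapshot('wrist'); np.savez('pics/r2.npz',p=p,d=d,**c)
T=(cloud(p,d,c)-s['position'])@R; th=np.radians(37.3);a=np.array([np.sin(th),0,np.cos(th)])
Q=T-[-.001,.0007,-.005]; t=Q@a; q=Q-t[...,None]*a; h=q@[np.cos(th),0,-np.sin(th)]; hsv=cv2.cvtColor(p,cv2.COLOR_RGB2HSV)
m=(abs(T[...,1]-.0007)<.003)&(t>.075)&(t<.115)&(abs(h)<.025)
o=np.argsort(t[m])
for A in list(zip(t[m][o].round(4),h[m][o].round(4),hsv[m][o]))[::6]: print(*A)
E
```

```text
yaw 4.34 clock 12.85 F [-8.7 -0.5 13.6] axial 16.1 s now -0.0118 radial [ 0.0002 -0.0004  0.0001] | tool move [-0.0069 -0.0004 -0.0095]
0.0751 0.0138 [ 15   8 130]
0.0755 0.0142 [ 12  10 133]
0.076 0.0137 [ 13  13 136]
0.0764 0.0142 [  8   8 135]
0.077 0.0145 [ 12  10 133]
0.0777 0.0146 [  9  13 136]
0.0783 0.0133 [ 13  13 134]
0.0786 0.0138 [  9  14 130]
0.0792 0.0148 [ 20  12 131]
0.0799 0.0143 [ 15   8 134]
0.0804 0.0139 [  6  10 132]
0.081 0.0141 [  5  12 131]
0.0817 0.0143 [ 18  10 132]
0.0824 0.0137 [  8   8 134]
0.083 0.0147 [ 10  12 133]
0.0835 0.0144 [ 12  10 133]
0.0843 0.0136 [ 12  10 132]
0.0847 0.0141 [ 12  10 133]
0.0854 0.0143 [  5  11 135]
0.086 0.0146 [  5  11 136]
0.0866 0.0141 [ 10   6 133]
0.0873 0.0143 [ 13  14 132]
0.0904 0.0125 [ 20 105 119]
0.0915 0.0115 [ 20 101 116]
0.0919 0.0112 [ 19  98 117]
0.0926 0.0114 [ 21 178 126]
0.0934 0.0133 [ 20 185 143]
0.0938 0.0129 [ 21 184 147]
0.094 0.0111 [ 21 187 135]
0.0942 0.0126 [ 21 188 145]
0.0945 0.0139 [ 22 191 135]
0.095 0.0143 [ 21 190 130]
0.0955 0.0131 [ 21 183 135]
0.0964 0.0132 [ 21 181 127]
0.0975 0.0123 [ 21 162  99]
0.1028 0.0097 [170  26  30]
0.1031 0.0086 [170  26  30]
0.1033 0.0102 [60 29 26]
0.1035 0.01 [43 66 27]
0.1036 0.0124 [30  9 29]
0.1036 0.0099 [20 53 29]
0.1038 0.0106 [ 0 53 29]
0.104 0.008 [16 92 47]
0.1041 0.012 [18 46 28]
0.1042 0.0111 [15 38 27]
0.1045 0.0133 [165  16  32]
0.1046 0.0132 [173  31  33]
0.105 0.0129 [30 17 30]
0.1056 0.0141 [30  9 28]
0.1061 0.0153 [15 18 28]
0.1065 0.0142 [45 18 28]
0.1073 0.0143 [90 11 23]
0.1085 0.0143 [150   5  51]
0.1091 0.0155 [110  15  52]
0.1095 0.0136 [15 29 35]
0.1097 0.0165 [135   9  57]
0.1102 0.0154 [ 0  4 57]
0.1104 0.0145 [128  18  56]
0.1105 0.0136 [90 14 53]
0.1107 0.015 [150   9  55]
0.111 0.014 [120   9  54]
0.1115 0.016 [150   9  54]
0.1122 0.0163 [90 10 51]
0.113 0.0166 [128  19  54]
0.1136 0.0161 [160  15  51]
0.1146 0.0162 [30  5 51]
```

Request:
play_rows:
  rows:
    - {"dx":0,"dy":0,"dz":0,"twist":0,"gripper":1}
    - {"dx":0,"dy":0,"dz":0,"twist":0,"gripper":1}
    - {"dx":0,"dy":0,"dz":0,"twist":0,"gripper":1}
    - {"dx":0,"dy":0,"dz":0,"twist":0,"gripper":1}
    - {"dx":0,"dy":0,"dz":0,"twist":0,"gripper":1}
    - {"dx":0,"dy":0,"dz":0,"twist":0,"gripper":1}
    - {"dx":0,"dy":0,"dz":0,"twist":0,"gripper":1}
    - {"dx":0,"dy":0,"dz":0,"twist":0,"gripper":1}
    - {"dx":0,"dy":0,"dz":0,"twist":0,"gripper":1}
    - {"dx":0,"dy":0,"dz":0,"twist":0,"gripper":1}
    - {"dx":0,"dy":0,"dz":0,"twist":0,"gripper":1}
    - {"dx":0,"dy":0,"dz":0,"twist":0,"gripper":1}

```text
clock: 14.1
position: [0.5535, 0.0447, 0.1535]
tool_rot: [0.0, 0.999, 0.038, -0.0]
wrist_force: [-8.7, -1.2, 13.3]
grip_width: 0.0272
grip_force: 30.0
```

```bash
python3 - <<'E'
from h import *
plan(0.06)
s=robot.get_state(); w,x,y,z=s['tool_rot']; R=Rotation.from_quat([x,y,z,w]).as_matrix()
c=imaging.calibration('wrist'); p,d=imaging.snapshot('wrist')
T=(cloud(p,d,c)-s['position'])@R; th=np.radians(37.3);a=np.array([np.sin(th),0,np.cos(th)])
Q=T-[-.001,.0007,-.005]; t=Q@a; r=np.linalg.norm(Q-t[...,None]*a,axis=-1); hsv=cv2.cvtColor(p,cv2.COLOR_RGB2HSV)
for nm,lo,hi in(('yel',22,36),('blu',95,130)):
    m=(r<.012)&(t<-.01)&(t>-.06)&(hsv[...,1]>100)&(hsv[...,0]>=lo)&(hsv[...,0]<hi)
    print(nm,m.sum(),np.percentile(t[m],[1,5,50,95,99]).round(4),np.argwhere(m).mean(0))
m=(r<.016)&(t<-.01)&(t>-.06)&(hsv[...,2]<60); print('black',np.percentile(t[m],[1,5,50]).round(4))
P=c;u,v=proj(s['position']+R@(np.array([-.001,.0007,-.005])-.03*a),c);x0=int(u-40);y0=int(np.clip(v-30,0,324));
cv2.imwrite('pics/rod.png',cv2.resize(p[y0:y0+60,x0:x0+80,::-1],(800,600),interpolation=cv2.INTER_NEAREST))
E
```

```text
yaw 4.34 clock 14.1 F [-8.7 -1.2 13.3] axial 15.9 s now -0.0117 radial [ 0.0002 -0.0004  0.0001] | tool move [-0.0413 -0.0005 -0.0586]
yel 349 [-0.0286 -0.028  -0.0242 -0.0203 -0.0198] [311.70773639 251.43266476]
blu 154 [-0.0198 -0.0196 -0.0176 -0.0159 -0.0156] [297.18181818 251.71428571]
black [-0.0231 -0.0197 -0.016 ]
```

View pics/rod.png

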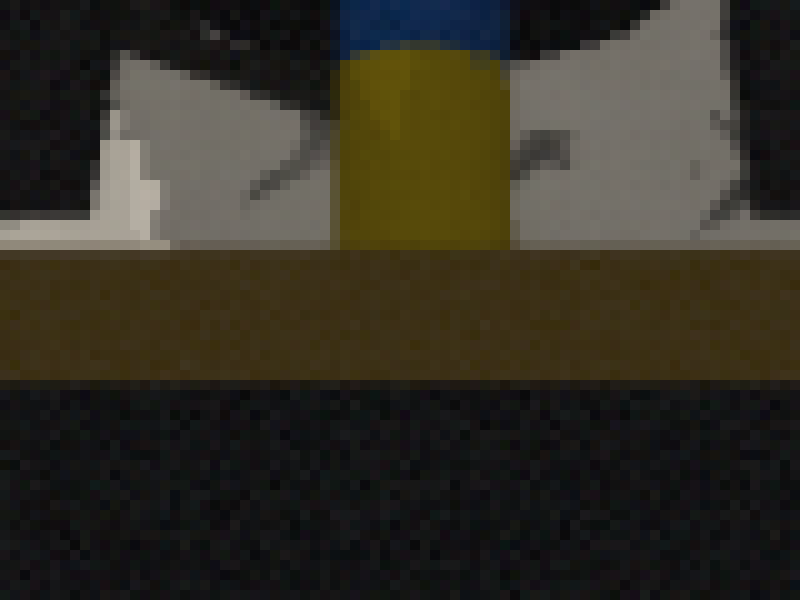

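Request:
play_rows:
  rows:
    - {"dx":-0.003,"dy":0,"dz":-0.0043,"twist":0,"gripper":1}
    - {"dx":-0.006,"dy":0,"dz":-0.0086,"twist":0,"gripper":1}
    - {"dx":-0.008,"dy":0,"dz":-0.0114,"twist":0,"gripper":1}
    - {"dx":-0.008,"dy":0,"dz":-0.0114,"twist":0,"gripper":1}
    - {"dx":-0.008,"dy":0,"dz":-0.0114,"twist":0,"gripper":1}
    - {"dx":-0.008,"dy":0,"dz":-0.0114,"twist":0,"gripper":1}
    - {"dx":0,"dy":0,"dz":-0.04,"twist":0,"gripper":1}
    - {"dx":0,"dy":0,"dz":0,"twist":0,"gripper":1}

```text
clock: 14.95
position: [0.5145, 0.042, 0.2565]
tool_rot: [0.0, 0.999, 0.038, 0.004]
wrist_force: [0.7, -0.1, -0.8]
grip_width: 0.0274
grip_force: 30.0
```

```bash
cat >> h.py <<'E'
def move(to):
    s=robot.get_state(); w,x,y,z=s['tool_rot']; R=Rotation.from_quat([x,y,z,w]).as_matrix()
    print('yaw',np.degrees(2*np.arctan2(y,x)).round(2),'tool move',(R.T@(np.array(to)-s['position'])).round(4),s['position'].round(4),s['wrist_force'].round(1))
E
python3 - <<'E'
from h import *
move([.4266,.2010,.24]); prof()
E
```

```text
yaw 4.34 tool move [-0.0758 -0.1652  0.0158] [0.5145 0.042  0.2565] [ 0.7 -0.1 -0.8]
tilt 37.16 n 1362 of 1595 range [[0.008, -0.001, -0.0171], [0.0633, -0.0012, 0.0557]] yc 0.0008
axis x at grasp z -0.0009
[0.5145 0.042  0.2565]
```

Request:
play_rows:
  rows:
    - {"dx":-0.019,"dy":-0.0413,"dz":0,"twist":0,"gripper":1}
    - {"dx":-0.019,"dy":-0.0413,"dz":0,"twist":0,"gripper":1}
    - {"dx":-0.019,"dy":-0.0413,"dz":0,"twist":0,"gripper":1}
    - {"dx":-0.019,"dy":-0.0413,"dz":0,"twist":0,"gripper":1}
    - {"dx":0,"dy":0,"dz":0,"twist":-8.55,"gripper":1}
    - {"dx":0,"dy":0,"dz":0,"twist":-8.55,"gripper":1}
    - {"dx":0,"dy":0,"dz":0.025,"twist":-8.55,"gripper":1}
    - {"dx":0,"dy":0,"dz":0.025,"twist":0,"gripper":1}
    - {"dx":0,"dy":0,"dz":0,"twist":0,"gripper":1}
    - {"dx":0,"dy":0,"dz":0,"twist":0,"gripper":1}

```text
clock: 16.0
position: [0.4242, 0.2004, 0.2012]
tool_rot: [-0.0, 0.966, 0.258, -0.001]
wrist_force: [0.0, -0.6, -0.7]
grip_width: 0.0274
grip_force: 30.0
```

```bash
python3 - <<'E'
from h import *
move([.4256,.2004,.14]); prof()
E
```

```text
yaw 29.95 tool move [0.0013 0.0007 0.0612] [0.4242 0.2004 0.2012] [ 0.  -0.6 -0.7]
tilt 37.09 n 1347 of 1574 range [[0.008, 0.0026, -0.0162], [0.0627, 0.0001, 0.0558]] yc 0.0007
axis x at grasp z -0.0015
[0.4242 0.2004 0.2012]
```

Request:
play_rows:
  rows:
    - {"dx":0.001,"dy":0,"dz":0.03,"twist":0,"gripper":1}
    - {"dx":0,"dy":0.0005,"dz":0.03,"twist":0,"gripper":1}
    - {"dx":0,"dy":0,"dz":0.015,"twist":0,"gripper":1}
    - {"dx":0,"dy":0,"dz":0.008,"twist":0,"gripper":1}
    - {"dx":0,"dy":0,"dz":0.004,"twist":0,"gripper":1}
    - {"dx":0,"dy":0,"dz":0,"twist":0,"gripper":1}
    - {"dx":0,"dy":0,"dz":0,"twist":0,"gripper":1}

```text
clock: 16.75
position: [0.4263, 0.2009, 0.1151]
tool_rot: [-0.0, 0.966, 0.259, 0.001]
wrist_force: [-0.6, 0.5, -2.3]
grip_width: 0.0274
grip_force: 30.0
```

```bash
python3 - <<'E'
from h import *
move([.4253,.2002,.1137]); prof()
E
```

```text
yaw 29.98 tool move [-0.0012  0.0001  0.0014] [0.4263 0.2009 0.1151] [-0.6  0.5 -2.3]
tilt 37.26 n 1297 of 1932 range [[0.008, -0.0034, -0.0152], [0.0718, -0.0026, 0.0671]] yc -0.001
axis x at grasp z -0.0017
[0.4263 0.2009 0.1151]
```

Request:
play_rows:
  rows:
    - {"dx":0,"dy":0,"dz":0.0015,"twist":0,"gripper":1}
    - {"dx":0.005,"dy":0,"dz":-0.0035,"twist":0,"gripper":1}
    - {"dx":0.005,"dy":0,"dz":-0.0035,"twist":0,"gripper":1}
    - {"dx":0.0075,"dy":0,"dz":-0.0037,"twist":0,"gripper":1}
    - {"dx":0.0075,"dy":0,"dz":-0.0036,"twist":0,"gripper":1}
    - {"dx":0,"dy":0,"dz":0,"twist":0,"gripper":1}

```text
clock: 17.4
position: [0.4484, 0.2139, 0.1276]
tool_rot: [-0.0, 0.966, 0.259, 0.001]
wrist_force: [-3.8, -2.0, -0.4]
grip_width: 0.0271
grip_force: 30.0
```

```bash
python3 - <<'E'
from h import *
move([.471,.2266,.135]); prof()
E
```

```text
yaw 29.99 tool move [ 0.0259  0.0003 -0.0073] [0.4484 0.2139 0.1276] [-3.8 -2.  -0.4]
tilt 24.01 n 234 of 1458 range [[0.0082, -0.002, -0.0165], [0.0511, -0.0036, 0.0798]] yc -0.0012
axis x at grasp z -0.0026
[0.4484 0.2139 0.1276]
```

Request:
play_rows:
  rows:
    - {"dx":0.007,"dy":0,"dz":-0.003,"twist":0,"gripper":1}
    - {"dx":0.007,"dy":0,"dz":-0.002,"twist":0,"gripper":1}
    - {"dx":0.007,"dy":0,"dz":-0.001,"twist":0,"gripper":1}
    - {"dx":0.007,"dy":0,"dz":0,"twist":0,"gripper":1}
    - {"dx":0.004,"dy":0,"dz":0,"twist":0,"gripper":1}
    - {"dx":0,"dy":0,"dz":0,"twist":0,"gripper":1}

```text
clock: 18.05
position: [0.4755, 0.2295, 0.1327]
tool_rot: [-0.0, 0.966, 0.259, 0.0]
wrist_force: [-2.4, 0.0, -1.2]
grip_width: 0.0273
grip_force: 30.0
```

```bash
python3 - <<'E'
from h import *
move([.471,.2266,.135]); prof()
E
```

```text
yaw 29.99 tool move [-0.0053  0.0003 -0.0023] [0.4755 0.2295 0.1327] [-2.4  0.  -1.2]
tilt 17.78 n 25 of 878 range [[0.0081, -0.0104, 0.0171], [0.0307, -0.0098, 0.0857]] yc -0.0077
axis x at grasp z -0.0133
[0.4755 0.2295 0.1327]
```

Request:
play_rows:
  rows:
    - {"dx":-0.005,"dy":0,"dz":0,"twist":0,"gripper":1}
    - {"dx":0,"dy":0,"dz":0.008,"twist":0,"gripper":1}
    - {"dx":0,"dy":0,"dz":0.008,"twist":0,"gripper":1}
    - {"dx":0,"dy":0,"dz":0.007,"twist":0,"gripper":1}
    - {"dx":0,"dy":0,"dz":0,"twist":0,"gripper":1}
    - {"dx":0,"dy":0,"dz":0,"twist":0,"gripper":1}

```text
clock: 18.7
position: [0.4706, 0.2266, 0.1096]
tool_rot: [-0.0, 0.966, 0.259, -0.0]
wrist_force: [-0.3, 0.1, -2.6]
grip_width: 0.0274
grip_force: 30.0
```

```bash
python3 - <<'E'
from h import *
move([.471,.2266,.1035])
s=robot.get_state()
for n in('scene','top'):
    c=imaging.calibration(n); p,d=imaging.snapshot(n); W=cloud(p,d,c); 
    m=(abs(W[...,0]-.471)<.025)&(abs(W[...,1]-.2266)<.025)&(W[...,2]>.052)&(W[...,2]<.085)
    P=W[m]; print(n,len(P))
    if len(P)>40:
        def f(q): v=P-[q[0],q[1],.07]; a=np.array([q[2],q[3],1]);a=a/np.linalg.norm(a); v=v-(v@a)[:,None]*a; return np.linalg.norm(v,axis=1)-.014
        k=least_squares(f,[.471,.2266,0,0],loss='soft_l1',f_scale=.002); print('axis xy at z .07',k.x[:2].round(4),'slope deg',np.degrees(k.x[2:]).round(1),f(k.x).std().round(4))
E
```

```text
yaw 29.99 tool move [0.0004 0.0002 0.0061] [0.4706 0.2266 0.1096] [-0.3  0.1 -2.6]
scene 124
axis xy at z .07 [0.4705 0.2264] slope deg [-1.3 -1.5] 0.001
top 0
```

Request:
play_rows:
  rows:
    - {"dx":0,"dy":0,"dz":0.003,"twist":0,"gripper":1}
    - {"dx":0,"dy":0,"dz":0.001,"twist":0,"gripper":1}
    - {"dx":0,"dy":0,"dz":0,"twist":0,"gripper":1}

```text
clock: 19.1
position: [0.4706, 0.2265, 0.1057]
tool_rot: [-0.0, 0.966, 0.259, -0.0]
wrist_force: [0.2, 0.1, -1.5]
grip_width: 0.0276
grip_force: 30.0
```

Request:
play_rows:
  rows:
    - {"dx":0,"dy":0,"dz":0.001,"twist":0,"gripper":1}
    - {"dx":0,"dy":0,"dz":0,"twist":0,"gripper":1}

```text
clock: 19.3
position: [0.4706, 0.2265, 0.1048]
tool_rot: [-0.0, 0.966, 0.259, -0.0]
wrist_force: [-0.5, 0.2, -2.2]
grip_width: 0.0274
grip_force: 30.0
```

Request:
play_rows:
  rows:
    - {"dx":0,"dy":0,"dz":0.001,"twist":0,"gripper":1}
    - {"dx":0,"dy":0,"dz":0,"twist":0,"gripper":1}

```text
clock: 19.5
position: [0.4706, 0.2265, 0.1038]
tool_rot: [-0.0, 0.966, 0.259, -0.0]
wrist_force: [0.0, -0.2, -2.1]
grip_width: 0.0275
grip_force: 30.0
```

Request:
play_rows:
  rows:
    - {"dx":0,"dy":0,"dz":0.001,"twist":0,"gripper":1}
    - {"dx":0,"dy":0,"dz":0,"twist":0,"gripper":1}

```text
clock: 19.7
position: [0.471, 0.2268, 0.1032]
tool_rot: [-0.0, 0.966, 0.259, 0.0]
wrist_force: [0.1, 0.1, 2.2]
grip_width: 0.0272
grip_force: 30.0
```

Request:
play_rows:
  rows:
    - {"dx":0,"dy":0,"dz":0.001,"twist":0,"gripper":1}
    - {"dx":0,"dy":0,"dz":0,"twist":0,"gripper":1}

```text
clock: 19.9
position: [0.4709, 0.2268, 0.1021]
tool_rot: [-0.0, 0.966, 0.259, 0.0]
wrist_force: [0.5, 0.2, 2.3]
grip_width: 0.0271
grip_force: 30.0
```

Contact with the floor. Open, and lift straight up.

Request:
play_rows:
  rows:
    - {"dx":0,"dy":0,"dz":0,"twist":0,"gripper":0.5}
    - {"dx":0,"dy":0,"dz":0,"twist":0,"gripper":0}
    - {"dx":0,"dy":0,"dz":0,"twist":0,"gripper":0}
    - {"dx":0,"dy":0,"dz":0,"twist":0,"gripper":0}
    - {"dx":0,"dy":0,"dz":0,"twist":0,"gripper":0}
    - {"dx":0,"dy":0,"dz":0,"twist":0,"gripper":0}
    - {"dx":0,"dy":0,"dz":0,"twist":0,"gripper":0}

```text
clock: 20.6
position: [0.4707, 0.2266, 0.1019]
tool_rot: [-0.0, 0.966, 0.259, 0.0]
wrist_force: [-0.6, 1.1, -0.4]
grip_width: 0.075
grip_force: 0.0
```

Request:
play_rows:
  rows:
    - {"dx":0,"dy":0,"dz":-0.01,"twist":0,"gripper":0}
    - {"dx":0,"dy":0,"dz":-0.02,"twist":0,"gripper":0}
    - {"dx":0,"dy":0,"dz":-0.03,"twist":0,"gripper":0}
    - {"dx":0,"dy":0,"dz":-0.04,"twist":0,"gripper":0}
    - {"dx":0,"dy":0,"dz":-0.04,"twist":0,"gripper":0}
    - {"dx":0,"dy":0,"dz":-0.02,"twist":0,"gripper":0}
    - {"dx":0,"dy":0,"dz":0,"twist":0,"gripper":0}

```text
clock: 21.3
position: [0.4719, 0.2276, 0.2659]
tool_rot: [-0.0, 0.966, 0.259, 0.003]
wrist_force: [0.3, 0.1, -0.2]
grip_width: 0.087
grip_force: 0.0
```

```bash
python3 - <<'E'
from h import *
s=robot.get_state(); print(s['position'],s['grip_width'])
c=imaging.calibration('wrist'); p,d=imaging.snapshot('wrist'); W=cloud(p,d,c); hsv=cv2.cvtColor(p,cv2.COLOR_RGB2HSV)
n0=(abs(W[...,0]-.471)<.03)&(abs(W[...,1]-.2266)<.03)
for nm,m in(('yellow',n0&(hsv[...,1]>100)&(hsv[...,0]>22)&(hsv[...,0]<36)&(W[...,2]>.1)),('blue',n0&(hsv[...,1]>100)&(hsv[...,0]>95)&(hsv[...,0]<130)&(W[...,2]>.1)),('collar',n0&(abs(W[...,2]-.125)<.003)&(hsv[...,2]<70))):
    if m.sum(): print(nm,m.sum(),np.percentile(W[m],[3,50,97],axis=0).round(4).tolist())
# blue pedal from the top view
p,d,c=load('top'); W=cloud(p,d,c); hsv=cv2.cvtColor(p,cv2.COLOR_RGB2HSV)
m=(hsv[...,0]>100)&(hsv[...,0]<125)&(hsv[...,1]>120)&(abs(W[...,0]-.46)<.09)&(abs(W[...,1]+.06)<.07)
P=W[m]; r=cv2.minAreaRect(P[:,:2].astype(np.float32)); print('blue pedal',len(P),r,cv2.boxPoints(r).round(4).tolist())
A=np.c_[P[:,:2],np.ones(len(P))]; k=np.linalg.lstsq(A,P[:,2],rcond=None)[0]; print('plane',k, 'slope dir',np.degrees(np.arctan2(k[1],k[0])), [float(k@[*b,1]) for b in cv2.boxPoints(r)])
E
```

```text
[0.47190359 0.22761399 0.26594505] 0.08697411249054299
yellow 254 [[0.4693, 0.221, 0.1257], [0.4769, 0.2289, 0.1478], [0.5002, 0.2424, 0.354]]
blue 65 [[0.477, 0.2271, 0.1274], [0.4903, 0.2421, 0.3609], [0.5005, 0.2553, 0.3675]]
collar 357 [[0.4635, 0.2167, 0.124], [0.4776, 0.2304, 0.1256], [0.4853, 0.2382, 0.1271]]
blue pedal 647 ((0.4737221598625183, -0.06401145458221436), (0.10219588875770569, 0.059811048209667206), 13.151113510131836) [[0.4171999990940094, -0.04650000110268593], [0.4307999908924103, -0.10480000078678131], [0.5303000211715698, -0.08150000125169754], [0.516700029373169, -0.02329999953508377]]
plane [-0.31389054  0.04485531  0.18421919] slope dir 171.8674282906975 [0.051190043569661864, 0.04430607133250508, 0.014112028566255735, 0.020996000636313433]
```

Request:
play_rows:
  rows:
    - {"dx":0,"dy":0,"dz":0,"twist":8.5,"gripper":1}
    - {"dx":0,"dy":0,"dz":0,"twist":8.5,"gripper":1}
    - {"dx":-0.014,"dy":0.0404,"dz":0,"twist":0,"gripper":1}
    - {"dx":-0.014,"dy":0.0404,"dz":0,"twist":0,"gripper":1}
    - {"dx":-0.014,"dy":0.0404,"dz":0,"twist":0,"gripper":1}
    - {"dx":-0.014,"dy":0.0404,"dz":0.01,"twist":0,"gripper":1}
    - {"dx":-0.014,"dy":0.0404,"dz":0.01,"twist":0,"gripper":1}
    - {"dx":-0.014,"dy":0.0404,"dz":0.02,"twist":0,"gripper":1}
    - {"dx":-0.014,"dy":0.0404,"dz":0.02,"twist":0,"gripper":1}
    - {"dx":0,"dy":0,"dz":0,"twist":0,"gripper":1}
    - {"dx":0,"dy":0,"dz":0,"twist":0,"gripper":1}

```text
clock: 22.45
position: [0.4377, -0.0715, 0.2006]
tool_rot: [-0.001, 0.994, 0.112, -0.001]
wrist_force: [0.0, 0.9, 0.9]
grip_width: 0.007
grip_force: 0.0
```

```bash
python3 - <<'E'
from h import *
s=robot.get_state(); print(s['position'],s['grip_width'])
for n in('wrist','scene'):
    c=imaging.calibration(n); p,d=imaging.snapshot(n); W=cloud(p,d,c); hsv=cv2.cvtColor(p,cv2.COLOR_RGB2HSV)
    m=(hsv[...,0]>100)&(hsv[...,0]<125)&(hsv[...,1]>120)&(abs(W[...,0]-.47)<.08)&(abs(W[...,1]+.064)<.06)&(W[...,2]<.07)
    m=cv2.erode(m.astype(np.uint8),np.ones((2,2)))>0
    P=W[m]
    if len(P)<30: print(n,len(P)); continue
    k=np.linalg.lstsq(np.c_[P[:,:2],np.ones(len(P))],P[:,2],rcond=None)[0]; a=-k[:2]/np.hypot(*k[:2]); b=np.array([-a[1],a[0]])
    t=P[:,:2]@a; u=P[:,:2]@b; lo,hi=np.percentile(t,[.5,99.5]); ul,uh=np.percentile(u,[.5,99.5])
    r=cv2.minAreaRect(P[:,:2].astype(np.float32)); A=np.radians(13); 
    pad=a*(lo+.017)+b*(ul+uh)/2; print(n,len(P),'dir',np.degrees(np.arctan2(a[1],a[0])),'slope',np.degrees(np.arctan(np.hypot(*k[:2]))),'len',hi-lo,'wid',uh-ul,'pad',pad,float(k@[*pad,1]),r)
move([.4415,-.0716,.075])
E
```

```text
[ 0.43766176 -0.07150616  0.20059645] 0.0069775853903285825
wrist 4138 dir 2.2200457834094394 slope 15.30344207926987 len 0.10083155499390134 wid 0.06471677910013124 pad [ 0.44039943 -0.06574285] 0.04542117996480427 ((0.4695356786251068, -0.0656701922416687), (0.10870405286550522, 0.05428590252995491), 12.231645584106445)
scene 135 dir -6.4639966267809195 slope 14.790341782850641 len 0.10164787455468355 wid 0.04701739919197709 pad [ 0.43445523 -0.05862869] 0.04379649155625011 ((0.4686166048049927, -0.05766988545656204), (0.09769235551357269, 0.04214121401309967), 8.16751766204834)
yaw 13.06 tool move [0.0023 0.0023 0.1268] [ 0.4388 -0.0699  0.2018] [-0.3  0.4 -0.1]
```

Request:
play_rows:
  rows:
    - {"dx":0,"dy":0.002,"dz":0.04,"twist":0,"gripper":1}
    - {"dx":0,"dy":0,"dz":0.04,"twist":0,"gripper":1}
    - {"dx":0,"dy":0,"dz":0.03,"twist":0,"gripper":1}
    - {"dx":0,"dy":0,"dz":0.015,"twist":0,"gripper":1}
    - {"dx":0,"dy":0,"dz":0,"twist":0,"gripper":1}
    - {"dx":0,"dy":0,"dz":0,"twist":0,"gripper":1}

```text
clock: 23.15
position: [0.4398, -0.072, 0.0776]
tool_rot: [-0.0, 0.993, 0.114, 0.0]
wrist_force: [0.8, -0.4, 0.4]
grip_width: 0.0001
grip_force: 0.0
```

Request:
play_rows:
  rows:
    - {"dx":0,"dy":0,"dz":0.008,"twist":0,"gripper":1}
    - {"dx":0,"dy":0,"dz":0.007,"twist":0,"gripper":1}
    - {"dx":0,"dy":0,"dz":0.005,"twist":0,"gripper":1}
    - {"dx":0,"dy":0,"dz":0,"twist":0,"gripper":1}

```text
clock: 23.55
position: [0.4392, -0.0731, 0.0567]
tool_rot: [0.0, 0.994, 0.113, -0.0]
wrist_force: [-1.6, -0.5, 5.2]
grip_width: 0.0006
grip_force: 2.4
```

Request:
play_rows:
  rows:
    - {"dx":0,"dy":0,"dz":0.005,"twist":0,"gripper":1}
    - {"dx":0,"dy":0,"dz":0.005,"twist":0,"gripper":1}
    - {"dx":0,"dy":0,"dz":0.004,"twist":0,"gripper":1}
    - {"dx":0,"dy":0,"dz":0,"twist":0,"gripper":1}

```text
clock: 23.95
position: [0.4386, -0.0733, 0.0427]
tool_rot: [0.0, 0.994, 0.113, -0.001]
wrist_force: [-4.3, -1.3, 5.8]
grip_width: 0.0008
grip_force: 3.4
```

Request:
play_rows:
  rows:
    - {"dx":0,"dy":0,"dz":0.002,"twist":0,"gripper":1}
    - {"dx":0,"dy":0,"dz":0,"twist":0,"gripper":1}

```text
clock: 24.15
position: [0.4386, -0.0733, 0.041]
tool_rot: [0.0, 0.994, 0.113, -0.001]
wrist_force: [-4.9, -0.7, 7.8]
grip_width: 0.0008
grip_force: 3.5
```

Request:
play_rows:
  rows:
    - {"dx":0,"dy":0,"dz":0.0015,"twist":0,"gripper":1}
    - {"dx":0,"dy":0,"dz":0,"twist":0,"gripper":1}

```text
clock: 24.35
position: [0.4386, -0.0733, 0.0395]
tool_rot: [0.0, 0.994, 0.113, -0.001]
wrist_force: [-4.3, -1.3, 7.3]
grip_width: 0.0004
grip_force: 3.7
```

Request:
play_rows:
  rows:
    - {"dx":0,"dy":0,"dz":0.0015,"twist":0,"gripper":1}
    - {"dx":0,"dy":0,"dz":0,"twist":0,"gripper":1}

```text
clock: 24.55
position: [0.4385, -0.0734, 0.0381]
tool_rot: [0.0, 0.994, 0.113, -0.001]
wrist_force: [-3.9, -1.5, 8.4]
grip_width: 0.0004
grip_force: 3.8
```

Request:
play_rows:
  rows:
    - {"dx":0,"dy":0,"dz":0.001,"twist":0,"gripper":1}
    - {"dx":0,"dy":0,"dz":0,"twist":0,"gripper":1}

```text
clock: 24.75
position: [0.4385, -0.0734, 0.0377]
tool_rot: [0.0, 0.994, 0.113, -0.001]
wrist_force: [-8.9, -0.5, 17.9]
grip_width: 0.0005
grip_force: 9.2
```

Request:
play_rows:
  rows:
    - {"dx":0,"dy":0,"dz":0,"twist":0,"gripper":1}
    - {"dx":0,"dy":0,"dz":0,"twist":0,"gripper":1}
    - {"dx":0,"dy":0,"dz":0,"twist":0,"gripper":1}
    - {"dx":0,"dy":0,"dz":0,"twist":0,"gripper":1}
    - {"dx":0,"dy":0,"dz":0,"twist":0,"gripper":1}
    - {"dx":0,"dy":0,"dz":0,"twist":0,"gripper":1}
    - {"dx":0,"dy":0,"dz":0,"twist":0,"gripper":1}
    - {"dx":0,"dy":0,"dz":0,"twist":0,"gripper":1}
    - {"dx":0,"dy":0,"dz":0,"twist":0,"gripper":1}
    - {"dx":0,"dy":0,"dz":0,"twist":0,"gripper":1}
    - {"dx":0,"dy":0,"dz":0,"twist":0,"gripper":1}
    - {"dx":0,"dy":0,"dz":0,"twist":0,"gripper":1}

```text
clock: 25.95
position: [0.4386, -0.0734, 0.0377]
tool_rot: [0.0, 0.994, 0.113, -0.001]
wrist_force: [-9.5, -1.7, 18.6]
grip_width: 0.0003
grip_force: 9.2
```

Request:
play_rows:
  rows:
    - {"dx":0,"dy":0,"dz":-0.006,"twist":0,"gripper":1}
    - {"dx":0,"dy":0,"dz":-0.01,"twist":0,"gripper":1}
    - {"dx":0,"dy":0,"dz":-0.015,"twist":0,"gripper":1}
    - {"dx":0,"dy":0,"dz":-0.03,"twist":0,"gripper":1}
    - {"dx":0,"dy":0,"dz":-0.04,"twist":0,"gripper":1}
    - {"dx":0,"dy":0,"dz":-0.04,"twist":0,"gripper":1}
    - {"dx":0,"dy":0,"dz":0,"twist":0,"gripper":1}
    - {"dx":0,"dy":0,"dz":0,"twist":0,"gripper":1}

```text
clock: 26.75
position: [0.4396, -0.073, 0.1786]
tool_rot: [0.0, 0.994, 0.113, 0.001]
wrist_force: [-0.7, -1.0, -1.3]
grip_width: 0.0004
grip_force: 0.0
```

```bash
python3 - <<'E'
from h import *
c=imaging.calibration('top'); p,d=imaging.snapshot('top'); W=cloud(p,d,c); hsv=cv2.cvtColor(p,cv2.COLOR_RGB2HSV)
m=(abs(W[...,0]-.471)<.03)&(abs(W[...,1]-.2266)<.03)&(W[...,2]>.1)
for nm,lo,hi in(('yel',22,36),('blu',95,130)):
    k=m&(hsv[...,1]>100)&(hsv[...,0]>=lo)&(hsv[...,0]<hi)
    if k.sum(): print(nm,k.sum(),np.median(W[k],0).round(4),W[k].max(0).round(4))
c=imaging.calibration('wrist'); p,d=imaging.snapshot('wrist'); W=cloud(p,d,c); hsv=cv2.cvtColor(p,cv2.COLOR_RGB2HSV)
k=(hsv[...,0]>100)&(hsv[...,0]<125)&(hsv[...,1]>120)&(abs(W[...,0]-.44)<.01)&(abs(W[...,1]+.066)<.02); print('pad z',np.median(W[k],0))
print(robot.get_state()['wrist_force'],robot.get_state()['clock'])
E
```

```text
yel 27 [0.4714 0.2285 0.1443] [0.4801 0.2346 0.1477]
pad z [ 0.43994363 -0.06570538  0.04716359]
[ 0.655392    0.32027187 -0.85070496] 26.85
```

Gauge is upright with the rod out and the pedal is back up; handing in.

```bash
python3 -c "
from rig import robot
print(robot.job_done())"
```

```text
the job is handed in; nothing more can be done
None
```

I handed the job in at 26.9 s. The gauge was seated on the valve at about 16 N and held for over a second, and the rod showed blue below the yellow. The gauge is back upright in its stand with the rod out. I pressed the blue pedal to its stop, held it 1.2 s and let it rise, and the gripper was clear of everything at the end.

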